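Seat a hot-bar blade in the corner of its checking nest and clamp it

TASK

Load the spare heater blade into its checking nest without picking it up: with a fingertip push it back flat against the long rail where it lies, then slide it along the rail, keeping it against the rail all the way, until it is fully home in the corner pocket against the end stop. Then push the cam lever round as far as it goes so that the cam clamps the blade, and draw the fingers clear. Nothing is to be gripped or lifted, and leave the setting block, dial indicator, loupe, roller and lens cap where they are.

Things in the scene. Friction and masses are not known exactly. Their poses are not given: they have to be found in the camera images.
- nest: Checking nest, fixed on the bench: steel base plate, top 14 mm above the bench, x from -72 to +55 mm, y from -135 to +135 mm. Origin at bench level; +x points away from the robot, +y to the left, z up; may stand turned up to 0.25 rad. It carries a rail, an end stop, a keeper and a cam clamp; all positions called 'nest' are in its frame.
- rail_face (a point): Middle of the top edge of the long dark steel back rail's near face: nest x = +37, y = -10 mm, 26 mm above the bench. The rail is 12 mm high over the plate, 16 mm thick and runs along the nest's y from -133 to +113 mm. Axes as the nest's.
- stop_face (a point): Top edge of the end stop's face that the blade's left end meets: nest x = +28, y = +95 mm, 26 mm above the bench. The stop is 12 mm high over the plate, x from +15 to +53 mm. A keeper of the same height (x +2.5 to +18.5, y +77 to +93 mm) leaves a pocket 18.5 mm wide between itself and the rail. Axes as the nest's.
- pocket_home (a point): Fixed point of the nest where the blade's point blade_mid comes to lie when the blade is home, flat against rail and end stop: nest x = +28, y = +69 mm, 22 mm above the bench. Axes as the nest's.
- blade_mid (a point): Heater blade, loose on the plate right of the pocket: brass block 16 mm wide (x), 52 long (y), 16 high, 0.08 to 0.16 kg; on it a 5 mm thick steel blade, 44 long, rises 8 mm more. Screw heads on the near side. Point: half-way along, 8 mm above the underside, 9 mm from the flat far face (+x, to the rail), 7 mm from the near face. Starts up to 0.4 rad askew.
- clamp_angle (a joint): Angle of the cam lever about its upright pivot, rad: 0 fully open, 1.65 at its stop (clamped); starts at 0 to 0.2. Grows counter-clockwise seen from above, stays where it is left, needs about 2 N at the knob, up to 6 N near the end. From about 1.2 on the cam bears on a blade that is home and presses it to the rail and towards the stop; swung early it bars the pocket.
- clamp_knob (a point): Centre of the 22 mm black ball knob on the cam lever's end, 37 mm above the bench, 73 mm from the pivot. The lever is a 9 mm round bar rising from the cam to the knob. Open, it points left and towards the robot (127 degrees counter-clockwise from nest +x); clamped, to the robot and right (222 degrees). Push it on its far left side, towards the robot, then right.
- cam_clamp: The cam clamp: an eccentric steel disc, 28 mm across and 11 mm thick, 16 to 27 mm above the bench in front of the pocket, with its lever and ball knob. Origin on the upright pivot axis at the plate's top (nest x = +2.5, y = +60 mm, 14 mm above the bench), 5 mm off the disc's centre. It turns with the lever; with the clamp open its axes are the nest's.
- setting_block: Grey steel setting block, 25 x 50 x 38 mm high, standing on the bench to the right of the nest; bystander. Origin under its centre.
- dial_indicator: Dial indicator lying on its back behind the rail, 104 x 56 x 22 mm; bystander.
- loupe: Black eye loupe, 37 mm across, 28 mm high, standing behind the rail; bystander. Origin under its centre.
- nylon_roller: White nylon roller, 21 mm across, 26 mm high, standing behind the nest's left end; bystander. Origin under its centre.
- lens_cap: Black lens cap, 34 mm across, 8 mm high, on the bench in front of the nest's left part; bystander. Origin under its centre.
Not all that is in view belongs to the job. There is more than one size of the part that bears blade_mid; the job needs the smallest.

How it is judged:
On the way, in this order (a step that is already met when the one before it is completed fails the run):
1. the blade is pushed flat against the rail, still outside the pocket (x of blade_mid in the frame of nest above 0.0255 m and angle between the y axis of blade_mid and the y axis of nest, either way round below 0.08 rad and y of blade_mid in the frame of nest below 0.02 m), for 0.1 s.
2. the blade is home in the corner, against rail and end stop, with the cam lever still open (x of blade_mid in the frame of nest above 0.0255 m and angle between the y axis of blade_mid and the y axis of nest, either way round below 0.08 rad and y of blade_mid in the frame of nest above 0.0665 m and value of joint clamp_angle below 0.6 rad), for 0.2 s.
3. the cam lever is swung round and the cam bears on the blade (x of blade_mid in the frame of nest above 0.0255 m and angle between the y axis of blade_mid and the y axis of nest, either way round below 0.08 rad and y of blade_mid in the frame of nest above 0.0665 m and value of joint clamp_angle above 1.35 rad and contact force between cam_clamp and blade_block above 1 N), for 0.2 s.
At the end, for the whole second after the job is handed in: The blade stands within about 2 mm of the rail and of the end stop and parallel to the rail within 0.08 rad, the cam lever is past 1.35 rad and the cam presses on the blade with more than 1 N, and the blade is at rest (all of step 3 and linear speed of blade_block below 0.01 m/s); the robot touches nothing.
It fails at once if the blade is lifted off the plate by more than 6 mm or tipped (z of blade_mid in the frame of nest above 0.028 m or angle between blade_mid's own z axis and vertical above 0.3 rad).
It fails at once if the blade is past the middle of the rail while more than about 6 mm away from it (y of blade_mid in the frame of nest above 0.015 m and x of blade_mid in the frame of nest below 0.0215 m).
It fails at once if a bystander is pushed away by more than 15 mm (distance of any of setting_block, dial_indicator, loupe, nylon_roller, lens_cap from where it was at the start of the episode above 0.015 m).
It also fails if it takes over 56 s, if anything falls off the work surface, if the arm or the gripper's body presses on something with over 40 N, if the wrist force passes 120 N, or if a joint passes its speed limit or range.

ROBOT

A 6-joint arm with a two-finger parallel gripper is mounted at the origin on a cart in front of the work surface, level with it; the furniture and walls round the work are solid. World frame = base frame: x ahead of the robot, y to its left, z up, the work surface at z = 0. Lengths are in m, angles in rad, forces in N, time in s.
With the tool pointing down it reaches from about 0.25 to 0.775 m from the base axis. Payload 4 kg.
Tool frame: the origin (TCP) lies on the centre line of the jaws, within the pads' length; the fingertips stand 19 mm ahead of it and the grasp point (between the pads) is the TCP; x points along the fingers, z is the direction in which the jaws open and shut, and the axes are right-handed (so a half turn about x gives the same grasp; the last joint's range is limited). The gripper opens to 94 mm and grips with 3 to 60 N. Pads are 16 mm wide; open, the fingers measure 119 mm over their backs; the gripper's body (75 mm by 177 mm) begins 78 mm behind the grasp point.
Start: joints at [-1.247, 0.087, 1.371, -0, 1.684, -0.103], TCP at [0.228, -0.501, 0.187] pointing down, gripper open.
Joint ranges: [-3.1, 3.1], [-0.76, 2.03], [0.27, 2.55], [-1.08, 4.22], [0.17, 2.65], [-2.57, 2.57]. Speed limits (rad/s): [2.79, 2.79, 3.14, 3.14, 3.14, 3.14].

INTERFACE

Orientations are given as [roll, pitch, yaw] about the fixed x, y, z axes, in that order (R = Rz(yaw) Ry(pitch) Rx(roll)).
In Python, from bench import robot, snapshot, camera_params gives the robot as it stands.
- The arm moves only by the tool step_arm, never from a script. Its argument "motion" is text: rows parted by semicolons, each of 7 numbers parted by spaces: the opening in per cent of the stroke, from 0 (shut) to 100 (fully open), then the shift along the tool's x, y, z in cm, then the turn, a rotation vector about the tool's x, y, z in rad. A call has 1 to 20 rows; each row shifts and turns the commanded pose from where the row before left it, along the tool's axes as they then stand; what a row does not reach is not made up. A row lasts 1/12 s, in which the tool goes at most 41.7 mm and 7.16 degrees, less where a joint would pass 70% of its speed; a pose out of reach is approached as far as the arm can. A call with a gripper value outside its range is refused whole. The fingers move at their own pace and stop on an object; the grip force is fixed at half the most. Time passes only in rows, so rows that do not move let the fingers close. It gives the time, the measured TCP pose, the force and the opening at its end, in the units of the state.
- robot.get_obs(): the state, without advancing time (a new reading comes with each control period).
- snapshot(name): name is "side" or "top" or "wrist"; returns the picture (400x640x3 uint8, red, green, blue); there is no depth.
- camera_params(name): a dict with "fx", "fy", "cx", "cy" (pixels), "R" (3x3) and "t" (3): a world point X has camera coordinates R X + t. Camera axes: x right, y down, z forward; pixel columns grow to the right and rows downward; lengths in m; the calibration is good to about 2 mm. A picture is of the moment at which its call begins: read the wrist's pose just before it. camera_params takes no time and is no camera call; for the wrist camera it gives the pose at the moment of the call.
- robot.close_job(): hands the job in, once; it reports no verdict.
The state is a dict: "time": time; "joint_positions": joint angles; "qvel": joint speeds; "joint_torque": joint torques, N m; "tool_pos": TCP position; "ee_rot": TCP orientation; "wrist_force": force on the tool from outside, world axes, zero at the start; "wrist_torque": the same for the moment, N m; "width": finger opening in m.
Only numpy, scipy, OpenCV 4.12 (cv2) and the standard library are available. Lean on these libraries where they do the work, as an engineer would, in place of code of your own. Each camera call takes 0.05 s, during which the arm holds its last target.

## Working session

There is one attempt and no reset: what is moved stays moved. The work goes in short steps, Python scripts to look and compute and a tool call to move; the robot and the scene stay as the last step left them, time stands still between calls to the robot, and variables do not carry over. Pictures are saved under pics/ and viewed, and the job is handed in when it is done.

Besides the shell and the picture viewer there is one more tool, called in YAML: its name, and indented under it one key for each argument. step_arm: Moves the arm, as the interface text tells. Its arguments: {"type":"object","properties":{"motion":{"type":"string"}},"required":["motion"]}

```bash
mkdir -p pics; ls; python3 - <<'E'
from bench import robot, snapshot, camera_params
import cv2
print(robot.get_obs())
for n in ["top","side"]:
    p=camera_params(n); print(n,{k:(v.tolist() if hasattr(v,'tolist') else v) for k,v in p.items()})
    cv2.imwrite(f"pics/{n}0.png",cv2.cvtColor(snapshot(n),cv2.COLOR_RGB2BGR))
E
```

```text
pics
{'time': 0.0, 'joint_positions': array([-1.24713056e+00,  8.79544366e-02,  1.37223817e+00, -2.60044940e-05,
        1.68361809e+00, -1.03066626e-01]), 'qvel': array([ 0.00045522,  0.00165905,  0.00102745,  0.00050166, -0.00072498,
        0.00019588]), 'joint_torque': array([ 5.44071190e-05, -3.40183711e+01, -3.02425933e+01,  7.16640777e-02,
        3.31194210e-02, -1.58938155e-04]), 'tool_pos': array([ 0.22745762, -0.50010872,  0.18561272]), 'ee_rot': array([3.05017799, 1.56857814, 1.90611115]), 'wrist_force': array([-0.21053223, -0.69300933,  0.30937085]), 'wrist_torque': array([ 0.00305632, -0.03701858, -0.03261641]), 'width': 0.09390798073507822}
top {'fx': 416.48963449974696, 'fy': 416.48963449974696, 'cx': 319.9925262705515, 'cy': 198.3081568855937, 'R': [[-0.015081615675325797, -0.9997482306114542, -0.016613857405438068], [-0.9871729735722413, 0.017529015965662306, -0.15868917369441027], [0.15894044518989162, 0.014007461887937365, -0.9871887995182568]], 't': [-0.0669598599116023, 0.5332279092827512, 0.8955139152018621]}
side {'fx': 474.40651073595154, 'fy': 474.40651073595154, 'cx': 319.7702229290841, 'cy': 194.40476694016482, 'R': [[0.8023281673933493, -0.596880221937492, -0.0018741576986356465], [-0.23588770932523484, -0.3141935290144442, -0.9195865456359956], [0.5482941732286808, 0.7382522786861546, -0.39288302663538105]], 't': [-0.4620916267860705, 0.149719745251424, 1.0053988371192881]}
```

View pics/top0.png

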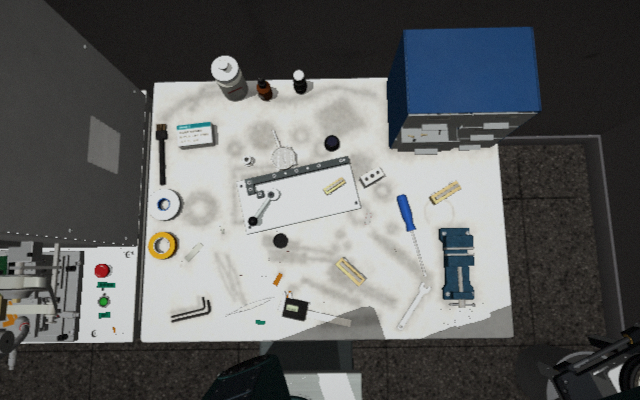

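View pics/side0.png

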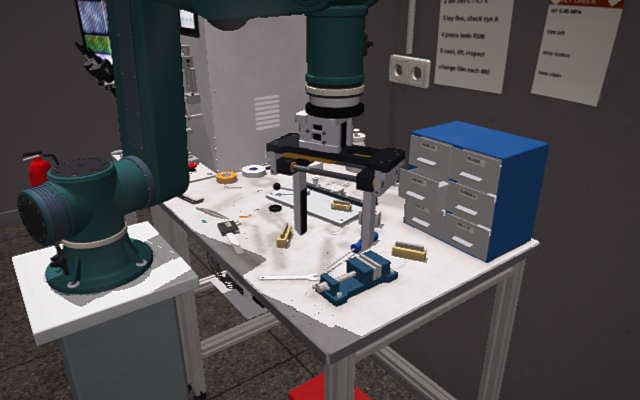

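The top view shows the nest plate at about (240–360, 158–233), with the rail along its far edge, the cam at (268,195) and the knob at (253,221). There are three brass candidates: (335,185) on the plate, (350,270) on the bench, and (446,192) on the bench. The one on the plate looks smallest and lies right of the pocket, so I'll confirm it in an enlarged crop.

```bash
python3 - <<'E'
import cv2
im=cv2.imread("pics/top0.png")
cv2.imwrite("pics/crop_nest.png",cv2.resize(im[140:245,230:390],None,fx=5,fy=5,interpolation=cv2.INTER_CUBIC))
cv2.imwrite("pics/crop_all.png",cv2.resize(im[120:300,230:480],None,fx=3,fy=3,interpolation=cv2.INTER_CUBIC))
E
```

```text
(no output)
```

View pics/crop_nest.png

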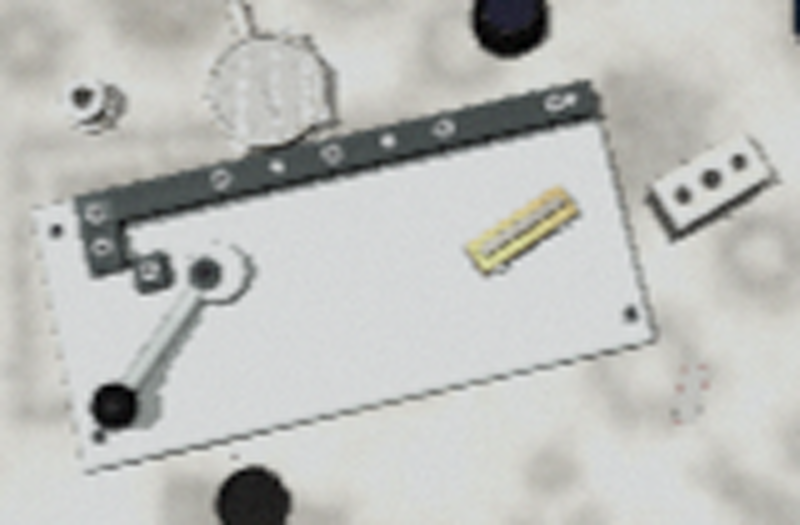

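View pics/crop_all.png

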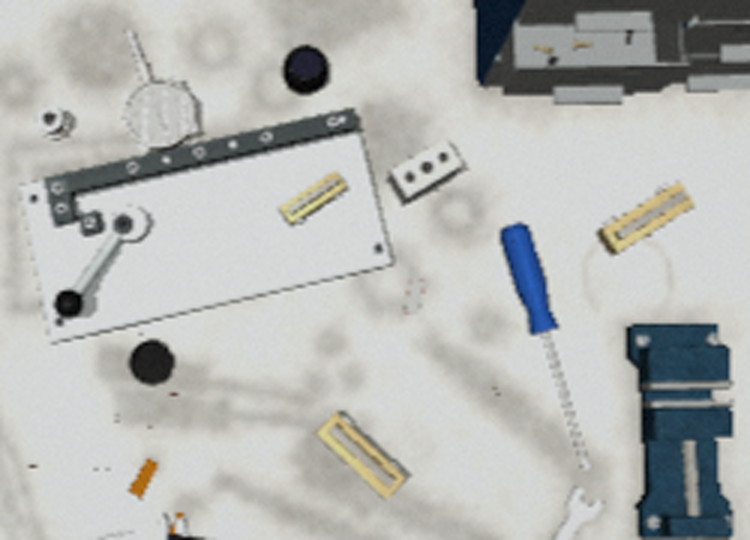

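The crop confirms it. The brass piece on the plate (crop ~(523,230)) is clearly shorter than the bench ones at (350,270) and (446,192), so it is the job's blade. Next I'll measure it.

```bash
cat > h.py <<'E'
import numpy as np, cv2
from bench import robot, snapshot, camera_params
def ray(p,u,v,z):
    R=np.array(p["R"]);t=np.array(p["t"])
    d=R.T@np.array([(u-p["cx"])/p["fx"],(v-p["cy"])/p["fy"],1]); c=-R.T@t
    return c+d*(z-c[2])/d[2]
def proj(p,X):
    q=np.array(p["R"])@np.array(X)+np.array(p["t"]); return np.array([p["fx"]*q[0]/q[2]+p["cx"],p["fy"]*q[1]/q[2]+p["cy"]])
def save(n,im,crop=None,f=1):
    im=cv2.cvtColor(im,cv2.COLOR_RGB2BGR)
    if crop: u0,v0,u1,v1=crop; im=im[v0:v1,u0:u1]
    cv2.imwrite(n,cv2.resize(im,None,fx=f,fy=f,interpolation=cv2.INTER_CUBIC))
E
python3 - <<'E'
from h import *
p=camera_params("top"); im=cv2.imread("pics/top0.png")
c=lambda x,y:((x+.5)/5-.5+230,(y+.5)/5-.5+140)
FL=ray(p,*c(36,206),.014);NL=ray(p,*c(85,471),.014);NR=ray(p,*c(656,340),.014)
print(FL,NL,NR,np.linalg.norm(FL-NL),np.linalg.norm(NR-NL))
yd=NL-NR; th=np.arctan2(-yd[0],yd[1]); print("yaw plate",th)
xd=FL-NL; print("yaw x",np.arctan2(xd[1],xd[0]))
# rail near face top edge
a=ray(p,*c(600,122),.026);b=ray(p,*c(125,222),.026);d=b-a;print("rail yaw",np.arctan2(-d[0],d[1]),a,b)
th=np.arctan2(-d[0],d[1])*.5+th*.5
R=np.array([[np.cos(th),-np.sin(th)],[np.sin(th),np.cos(th)]])
# origin est from each
for P,n in ((FL,(.055,.135)),(NL,(-.072,.135)),(NR,(-.072,-.135))): print(P[:2]-R@np.array(n))
O=np.mean([P[:2]-R@np.array(n) for P,n in ((FL,(.055,.135)),(NL,(-.072,.135)),(NR,(-.072,-.135)))],0)
N=lambda X:R.T@(X[:2]-O)
print("O",O,th,"rail pts nest",N(a),N(b))
hsv=cv2.cvtColor(im,cv2.COLOR_BGR2HSV); m=cv2.inRange(hsv,(15,50,90),(35,255,255)); m[:,:310]=0;m[:,360:]=0;m[:165]=0;m[210:]=0
m=cv2.morphologyEx(m,cv2.MORPH_CLOSE,np.ones((7,7)))
k=max(cv2.findContours(m,0,1)[0],key=cv2.contourArea); r=cv2.minAreaRect(k); bx=cv2.boxPoints(r)
print(r); 
for q in bx: print("blade corner",N(ray(p,q[0],q[1],.030)))
print("c",N(ray(p,*r[0],.030)))
print("knob",N(ray(p,*c(114,405),.037)), "pivot",N(ray(p,*c(206,272),.03)))
print("cap",N(ray(p,*c(254,505),.008)),"block",N(ray(p,*c(710,180),.038)))
np.savez("nest.npz",O=O,th=th)
E
```

```text
[0.5815716  0.11897854 0.014     ] [0.45708455 0.0943419  0.014     ] [ 0.513187   -0.16912235  0.014     ] 0.12690149013687674 0.2693713034561048
yaw plate 0.20980769372220745
yaw x 0.1953805558166652
rail yaw 0.1935383935858208 [ 0.61395384 -0.14531586  0.026     ] [0.57077356 0.07500111 0.026     ]
[ 0.55472797 -0.02430237]
[ 0.554667  -0.0234998]
[ 0.55668609 -0.02243619]
O [ 0.55536035 -0.02341279] 0.20167304365401412 rail pts nest [ 0.03298771 -0.13116923] [0.03481399 0.09333193]
((334.1153564453125, 185.42308044433594), (6.93375301361084, 22.46535873413086), 56.3099365234375)
blade corner [-0.01120373 -0.05791117]
blade corner [ 0.00785113 -0.10612097]
blade corner [-0.00724324 -0.11170445]
blade corner [-0.02619138 -0.06358697]
c [-0.00922513 -0.08478522]
knob [-0.04900154  0.11273278] pivot [0.00288824 0.06097051]
cap [-0.10422897  0.06289123] block [-0.00710722 -0.17255263]
```

```bash
cat >> h.py <<'E'
from scipy.spatial.transform import Rotation as Ro
z=np.load("nest.npz") if __import__("os").path.exists("nest.npz") else None
O,th=z["O"],float(z["th"])
R2=np.array([[np.cos(th),-np.sin(th)],[np.sin(th),np.cos(th)]])
W=lambda n: O+R2@np.array(n)
N=lambda X: R2.T@(np.array(X)[:2]-O)
def plan(nxy,zt,jaw):
    "nest xy of TCP, TCP z, jaw axis direction (nest angle, from nest x)"
    o=robot.get_obs(); R=Ro.from_euler("xyz",o["ee_rot"]).as_matrix()
    d=np.r_[W(nxy),zt]-o["tool_pos"]
    cur=np.arctan2(R[1,2],R[0,2]); da=(jaw+th-cur+np.pi/2)%np.pi-np.pi/2
    print("shift tool cm",(R.T@d*100).round(2),"turn about tool x",round(-da,3),"cur jaw nest",round(cur-th,3))
def st():
    o=robot.get_obs(); R=Ro.from_euler("xyz",o["ee_rot"]).as_matrix()
    print("t",round(o["time"],2),"nest",N(o["tool_pos"]).round(4),"z",o["tool_pos"][2].round(4),"jaw nest",round(np.arctan2(R[1,2],R[0,2])-th,3),"F nest",(R2.T@o["wrist_force"][:2]).round(2),o["wrist_force"][2].round(2),"w",o["width"].round(4),"\nR",R.round(3).tolist(),"q",o["joint_positions"].round(2))
E
python3 -c "
from h import *
st(); plan((-.045,-.085),.187,np.pi/2)"
```

```text
Traceback (most recent call last):
  File "h.py", line 27, in st
    print("t",round(o["time"],2),"nest",N(o["tool_pos"]).round(4),"z",o["tool_pos"][2].round(4),"jaw nest",round(np.arctan2(R[1,2],R[0,2])-th,3),"F nest",(R2.T@o["wrist_force"][:2]).round(2),o["wrist_force"][2].round(2),"w",o["width"].round(4),"\nR",R.round(3).tolist(),"q",o["joint_positions"].round(2))
                                                                                                                                                                                                                                ^^^^^^^^^^^^^^^^
AttributeError: 'float' object has no attribute 'round'
```

```bash
sed -i 's/o\["width"\].round(4)/round(float(o["width"]),4)/' h.py
python3 -c "
from h import *
st(); plan((-.045,-.085),.187,np.pi/2)"
```

```text
t 0.1 nest [-0.4167 -0.4014] z 0.1858 jaw nest -1.346 F nest [-0.86  0.03] -0.37 w 0.094 
R [[-0.001, 0.91, 0.414], [0.002, 0.414, -0.91], [-1.0, 0.0, -0.002]] q [-1.25  0.09  1.37  0.    1.68 -0.1 ]
shift tool cm [ -0.07  43.3  -22.54] turn about tool x 0.225 cur jaw nest -1.346
```

step_arm:
  motion: "0 0 2.9 -1.5 0 0 0;0 0 2.9 -1.5 0 0 0;0 0 2.9 -1.5 0 0 0;0 0 2.9 -1.5 0 0 0;0 0 2.9 -1.5 0 0 0;0 0 2.9 -1.5 0 0 0;0 0 2.9 -1.5 0 0 0;0 0 2.9 -1.5 0 0 0;0 0 2.9 -1.5 0 0 0;0 0 2.9 -1.5 0 0 0;0 0 2.9 -1.5 0 0 0;0 0 2.9 -1.5 0 0 0;0 0 2.9 -1.5 0 0 0;0 0 2.9 -1.5 0 0 0;0 0 2.7 -1.5 0 0 0;0 0 0 0 0.11 0 0;0 0 0 0 0.115 0 0;0 0 0 0 0 0 0"

```text
time: 1.6
tool_pos: [0.5287, -0.1158, 0.1859]
ee_rot: [-1.952, 1.569, 2.962]
wrist_force: [0.5, -0.5, -0.6]
width: 0.0003
```

```bash
python3 -c "
from h import *
st(); im=snapshot('wrist'); save('pics/w1.png',im); st(); p=camera_params('wrist')
print({k:np.array(v).round(4).tolist() for k,v in p.items()})
save('pics/t1.png',snapshot('top'),(220,130,400,260),4)"
```

```text
t 1.6 nest [-0.0447 -0.0852] z 0.1859 jaw nest -1.571 F nest [ 0.43 -0.61] -0.58 w 0.0003 
R [[-0.002, 0.98, 0.2], [0.0, 0.2, -0.98], [-1.0, -0.001, -0.001]] q [-0.32  0.07  1.39 -0.    1.68  1.05]
t 1.65 nest [-0.0449 -0.0855] z 0.1861 jaw nest -1.568 F nest [-0.5   0.25] -0.63 w 0.0003 
R [[-0.001, 0.979, 0.203], [0.0, 0.203, -0.979], [-1.0, -0.001, -0.001]] q [-0.32  0.07  1.39 -0.    1.68  1.04]
{'fx': 278.9899, 'fy': 278.9899, 'cx': 312.745, 'cy': 202.3926, 'R': [[0.2045, -0.9789, -0.0009], [-0.953, -0.1994, 0.228], [-0.2233, -0.0457, -0.9737]], 't': [-0.2224, 0.4565, 0.5007]}
```

View pics/w1.png

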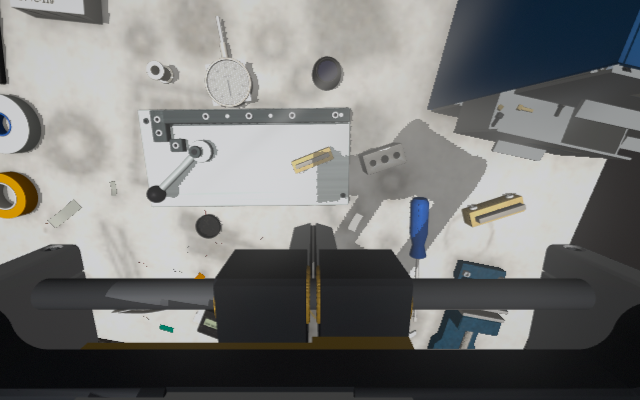

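The wrist view shows the nest square-on: plate corners at about (139,112), (150,206) and (349,206), the blade at (312,159), the knob at (156,194) and the cam at (200,150). I'll cross-check the nest pose from this view.

```bash
python3 - <<'E'
from h import *
im=cv2.cvtColor(snapshot('wrist'),cv2.COLOR_RGB2BGR); cv2.imwrite('pics/w2.png',im)
cv2.imwrite('pics/w2c.png',cv2.resize(im[90:220,130:360],None,fx=3.4,fy=3.4,interpolation=cv2.INTER_CUBIC))
p=camera_params('wrist')
for n,(u,v,zz) in dict(FL=(139,111,.014),NL=(150,206,.014),NR=(349,206,.014),railR=(350,122,.026),railL=(173,123,.026),knob=(156,194,.037),blade=(312,159,.03)).items(): print(n,N(ray(p,u,v,zz)).round(4))
E
```

```text
FL [0.0514 0.1333]
NL [-0.0723  0.1354]
NR [-0.0713 -0.1362]
railR [ 0.0383 -0.1323]
railL [0.0364 0.0862]
knob [-0.0509  0.112 ]
blade [-0.0068 -0.0856]
```

View pics/w2c.png

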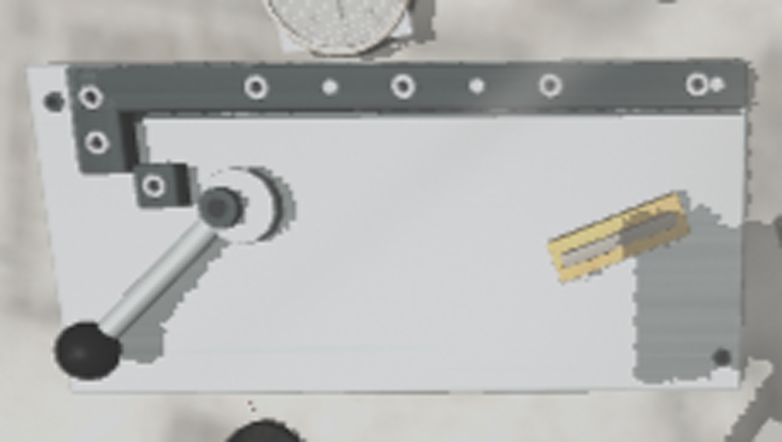

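step_arm:
  motion: "0 2.5 0 0 0 0 0;0 2.5 0 0 0 0 0;0 2.5 0 0 0 0 0;0 2.5 0 0 0 0 0;0 2.5 0 0 0 0 0;0 1.3 0 0 0 0 0;0 1 0 0 0 0 0;0 0 0 0 0 0 0;0 0 0 0 0 0 0"

```text
time: 2.5
tool_pos: [0.5286, -0.1169, 0.0389]
ee_rot: [-1.632, 1.571, -3.001]
wrist_force: [0.7, -0.6, -0.2]
width: 0.0002
```

```bash
python3 -c "
from h import *
st()"
```

```text
t 2.5 nest [-0.0449 -0.0863] z 0.0389 jaw nest -1.57 F nest [ 0.53 -0.73] -0.24 w 0.0002 
R [[-0.0, 0.98, 0.201], [-0.0, 0.201, -0.98], [-1.0, -0.0, -0.0]] q [-0.32  0.14  1.61 -0.    1.39  1.05]
```

step_arm:
  motion: "0 0 0.3 -0.3 0 0 0;0 0 0.3 0 0 0 0;0 0 0.3 0 0 0 0;0 0 0.3 0 0 0 0;0 0 0.3 0 0 0 0;0 0 0.3 0 0 0 0;0 0 0.3 0 0 0 0;0 0 0.3 0 0 0 0;0 0 0.3 0 0 0 0;0 0 0.3 0 0 0 0;0 0 0.3 0 0 0 0;0 0 0.3 0 0 0 0;0 0 0.3 0 0 0 0;0 0 0.3 0 0 0 0;0 0 0.3 0 0 0 0;0 0 0 0 0 0 0;0 0 0 0 0 0 0"

```text
time: 3.92
tool_pos: [0.5723, -0.1046, 0.0387]
ee_rot: [-1.219, 1.571, -2.588]
wrist_force: [-0.4, 0.1, 0.4]
width: 0.0005
```

```bash
python3 -c "
from h import *
st();save('pics/t2.png',snapshot('top'),(220,130,400,260),4);save('pics/w3.png',snapshot('wrist'))"
```

```text
t 3.92 nest [ 0.0003 -0.083 ] z 0.0387 jaw nest -1.571 F nest [-0.39  0.14] 0.37 w 0.0005 
R [[-0.0, 0.98, 0.201], [-0.0, 0.201, -0.98], [-1.0, -0.0, 0.0]] q [-0.28  0.23  1.51 -0.    1.41  1.09]
```

View pics/w3.png

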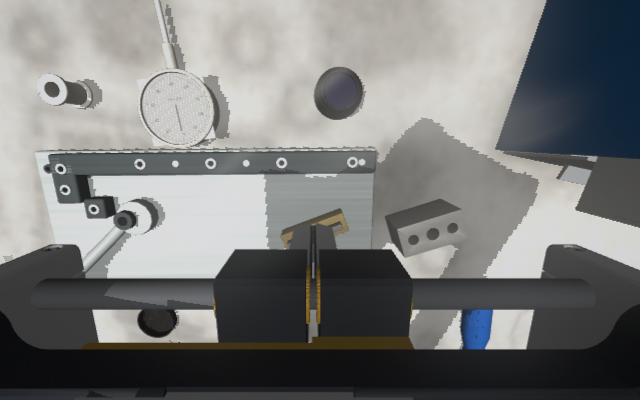

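The blade is still askew, at about (315,230) in front of the fingertip, and has not yet reached the rail. I'll keep pushing.

step_arm:
  motion: "0 0 0.2 0 0 0 0;0 0 0.2 0 0 0 0;0 0 0.2 0 0 0 0;0 0 0.2 0 0 0 0;0 0 0.2 0 0 0 0;0 0 0 0 0 0 0"

```text
time: 4.52
tool_pos: [0.5824, -0.1026, 0.0388]
ee_rot: [1.062, 1.57, -0.307]
wrist_force: [-0.3, 0.5, -0.6]
width: 0.0007
```

```bash
python3 -c "
from h import *
st();save('pics/w4.png',snapshot('wrist'))"
```

```text
t 4.52 nest [ 0.0106 -0.083 ] z 0.0388 jaw nest -1.57 F nest [-0.21  0.56] -0.64 w 0.0007 
R [[0.0, 0.98, 0.201], [-0.0, 0.201, -0.98], [-1.0, 0.0, 0.0]] q [-0.27  0.25  1.48 -0.    1.41  1.1 ]
```

View pics/w4.png

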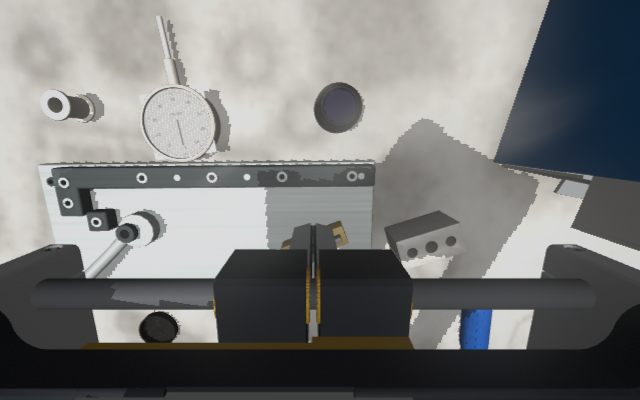

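```bash
python3 -c "
from h import *
p=camera_params('wrist')
o=robot.get_obs()['tool_pos']
for dz in (0,-.019): print(proj(p,o+[0,0,dz]))
for n in ((.0283,-.085),(-.008,-.085),(.0025,-.085),(.037,-.085)): print(n,proj(p,np.r_[W(n),.03]))
im=snapshot('wrist');save('pics/w5.png',im,(250,140,400,270),5)
im=snapshot('top');save('pics/t3.png',im,(290,140,390,230),7)
im=snapshot('side');save('pics/s3.png',im,(240,130,420,270),4)"
```

```text
[311.72248051 227.17041458]
[311.81332793 219.79888385]
(0.0283, -0.085) [314.47174446 201.05822875]
(-0.008, -0.085) [314.33898397 246.04469863]
(0.0025, -0.085) [314.37635072 233.38281445]
(0.037, -0.085) [314.50511486 189.75052535]
```

View pics/w5.png

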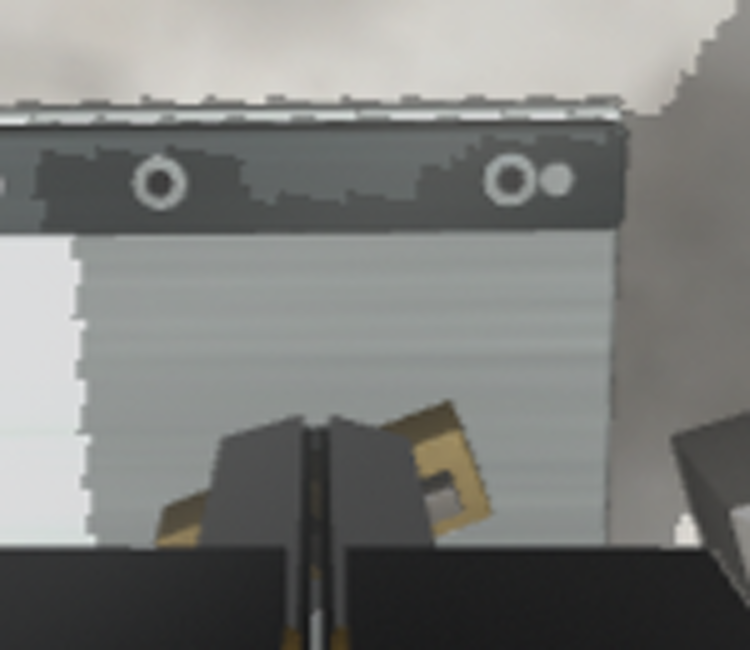

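View pics/t3.png

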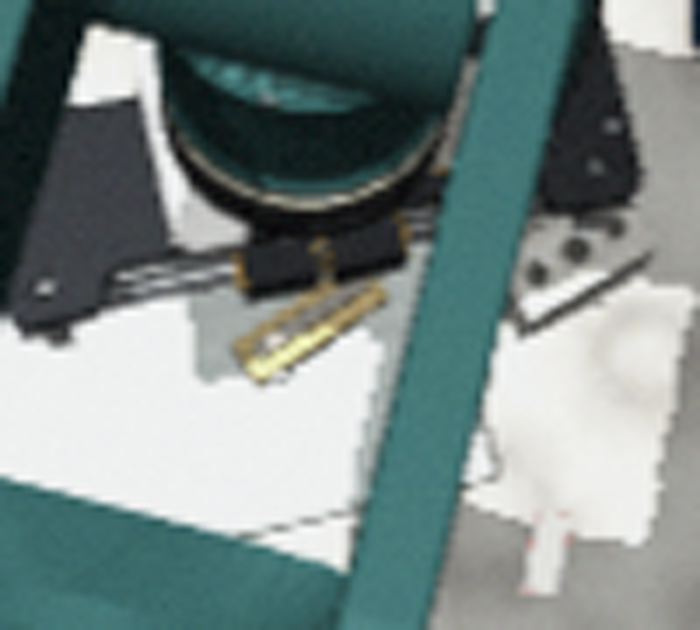

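View pics/s3.png

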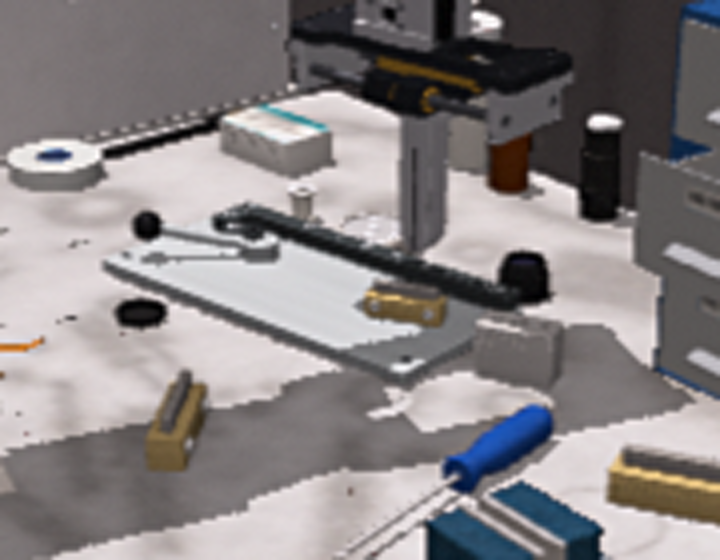

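```bash
python3 -c "
from h import *
p=camera_params('side')
o=robot.get_obs()['tool_pos']; print(o, robot.get_obs()['time'])
for dz in (.02,0,-.019): print(((proj(p,o+[0,0,dz])-[240,130])*4).round(0))
for n,zz in (((.037,-.085),.026),((.0105,-.085),.014),((-.008,-.085),.03)): print(n,((proj(p,np.r_[W(n),zz])-[240,130])*4).round())
"
```

```text
[ 0.58192996 -0.1026624   0.03872911] 4.7167
[421. 243.]
[421. 272.]
[420. 298.]
(0.037, -0.085) [448. 278.]
(0.0105, -0.085) [423. 307.]
(-0.008, -0.085) [405. 293.]
```

```bash
python3 -c "
from h import *
p=camera_params('side')
o=np.array([0.22745762, -0.50010872,  0.18561272]); z=np.array([.414,-.91,0])
for dz in (.02,0,-.019,-.03):
  for s in (-.053,.053): print(dz,s,proj(p,o+[0,0,dz]+z*s).round(1))
"
python3 -c "
import cv2
im=cv2.imread('pics/side0.png');cv2.imwrite('pics/s0c.png',cv2.resize(im[130:290,250:420],None,fx=4,fy=3.6))"
```

```text
0.02 -0.053 [301.  230.9]
0.02 0.053 [366.7 247.9]
0 -0.053 [301.2 242.8]
0 0.053 [366.1 260.4]
-0.019 -0.053 [301.4 253.8]
-0.019 0.053 [365.7 272. ]
-0.03 -0.053 [301.6 260.1]
-0.03 0.053 [365.4 278.6]
```

View pics/s0c.png

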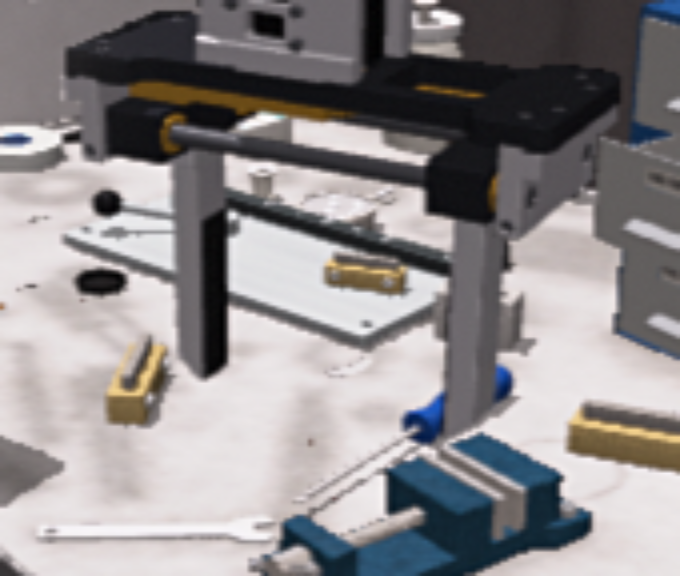

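The side view shows the closed fingertips at about (346,192), behind the blade and above it. They sit about 34 mm higher than "19 mm ahead of the reported TCP" implies, and the first picture shows the same offset. So the finger passed over the blade and moved nothing. I'll go back, descend further and check by eye.

step_arm:
  motion: "0 0 -1.6 0 0 0 0;0 0 -2 0 0 0 0;0 0 -2 0 0 0 0;0 0.5 0 0 0 0 0;0 0.7 0 0 0 0 0;0 0.7 0 0 0 0 0;0 0.5 0 0 0 0 0;0 0 0 0 0 0 0;0 0 0 0 0 0 0"

```text
time: 5.47
tool_pos: [0.5272, -0.1136, 0.0139]
ee_rot: [-2.11, 1.569, 2.805]
wrist_force: [-0.1, 0.4, 1.0]
width: 0.0008
```

```bash
python3 -c "
from h import *
st()
im=snapshot('wrist');save('pics/w6.png',im,(250,140,400,270),5)
im=snapshot('side');save('pics/s4.png',im,(280,150,400,240),6)
p=camera_params('side');o=robot.get_obs()['tool_pos']
for dz in (.02,.015,.01,0,-.019): print(dz,((proj(p,o+[0,0,dz])-[280,150])*6).round(0))
"
```

```text
t 5.47 nest [-0.0457 -0.0827] z 0.0139 jaw nest -1.57 F nest [-0.06  0.37] 1.03 w 0.0008 
R [[-0.001, 0.98, 0.201], [0.0, 0.201, -0.98], [-1.0, -0.001, -0.001]] q [-0.32  0.16  1.64  0.    1.34  1.05]
0.02 [308. 336.]
0.015 [308. 346.]
0.01 [308. 357.]
0 [307. 379.]
-0.019 [307. 419.]
```

View pics/s4.png

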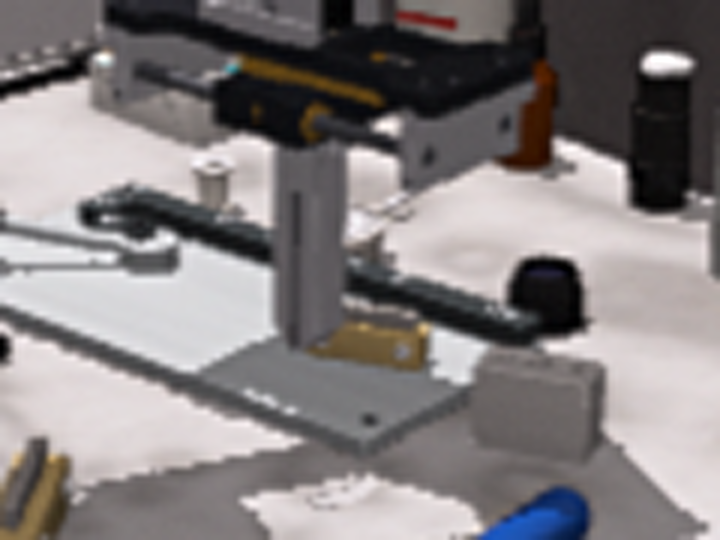

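View pics/w6.png

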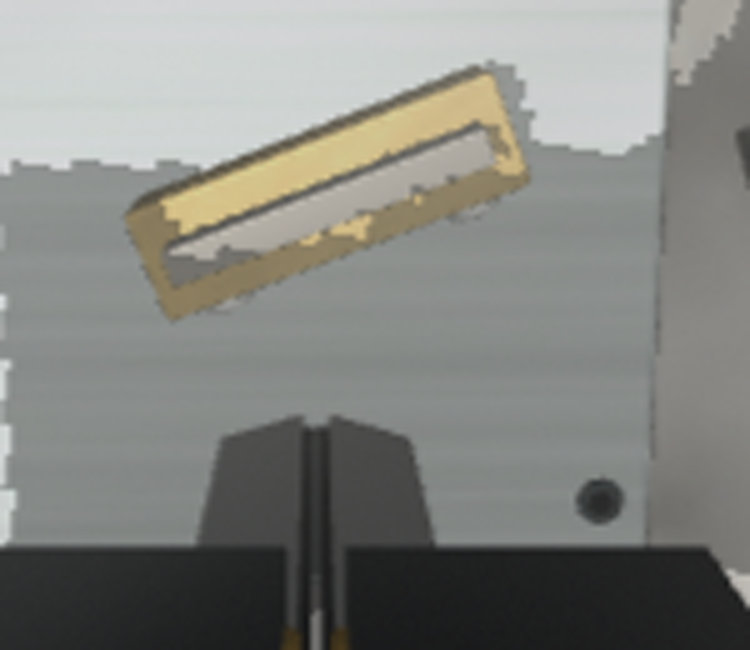

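The fingertip bottom is now at about z = 0.029, in front of the blade, which has not moved. I'll go 10 mm lower.

step_arm:
  motion: "0 0.4 0 0 0 0 0;0 0.3 0 0 0 0 0;0 0.2 0 0 0 0 0;0 0 0 0 0 0 0;0 0 0 0 0 0 0"

```text
time: 5.98
tool_pos: [0.5269, -0.1139, 0.0056]
ee_rot: [-1.917, 1.57, 2.997]
wrist_force: [-0.7, 0.5, -0.1]
width: 0.0004
```

```bash
python3 -c "
from h import *
st()
im=snapshot('side');save('pics/s5.png',im,(300,170,380,230),9)
"
```

```text
t 5.98 nest [-0.046  -0.0829] z 0.0056 jaw nest -1.571 F nest [-0.63  0.65] -0.06 w 0.0004 
R [[-0.0, 0.98, 0.2], [0.0, 0.2, -0.98], [-1.0, -0.0, -0.0]] q [-0.32  0.17  1.65 -0.    1.32  1.05]
```

View pics/s5.png

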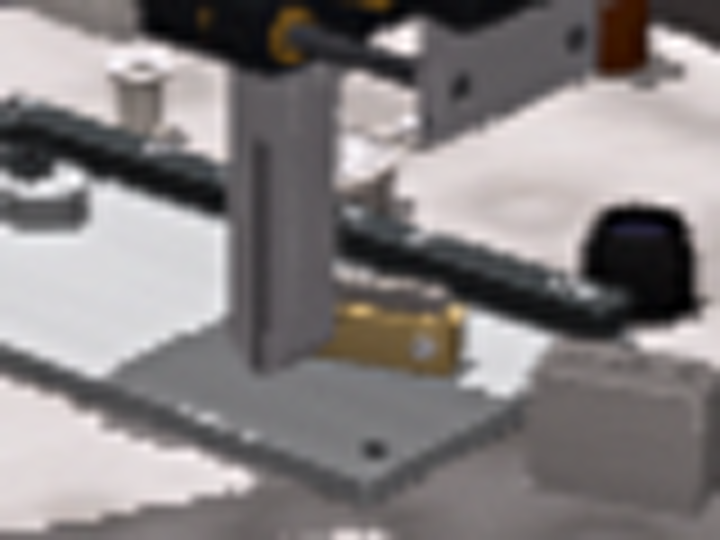

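step_arm:
  motion: "0 0 0.3 0 0 0 0;0 0 0.3 0 0 0 0;0 0 0.3 0 0 0 0;0 0 0.3 0 0 0 0;0 0 0.3 0 0 0 0;0 0 0.3 0 0 0 0;0 0 0.3 0 0 0 0;0 0 0.3 0 0 0 0;0 0 0.3 0 0 0 0;0 0 0.3 0 0 0 0;0 0 0.3 0 0 0 0;0 0 0.3 0 0 0 0;0 0 0.3 0 0 0 0;0 0 0.3 0 0 0 0;0 0 0.3 0 0 0 0;0 0 0 0 0 0 0"

```text
time: 7.37
tool_pos: [0.5719, -0.1048, 0.0058]
ee_rot: [1.103, 1.57, -0.266]
wrist_force: [0.0, -1.3, -0.2]
width: 0.0007
```

```bash
python3 -c "
from h import *
st()
im=snapshot('wrist');save('pics/w7.png',im,(250,140,400,270),5)
"
```

```text
t 7.37 nest [-0.0001 -0.0831] z 0.0058 jaw nest -1.571 F nest [-0.25 -1.26] -0.23 w 0.0007 
R [[0.001, 0.98, 0.201], [-0.0, 0.201, -0.98], [-1.0, 0.001, 0.0]] q [-0.28  0.26  1.54  0.    1.34  1.09]
```

View pics/w7.png

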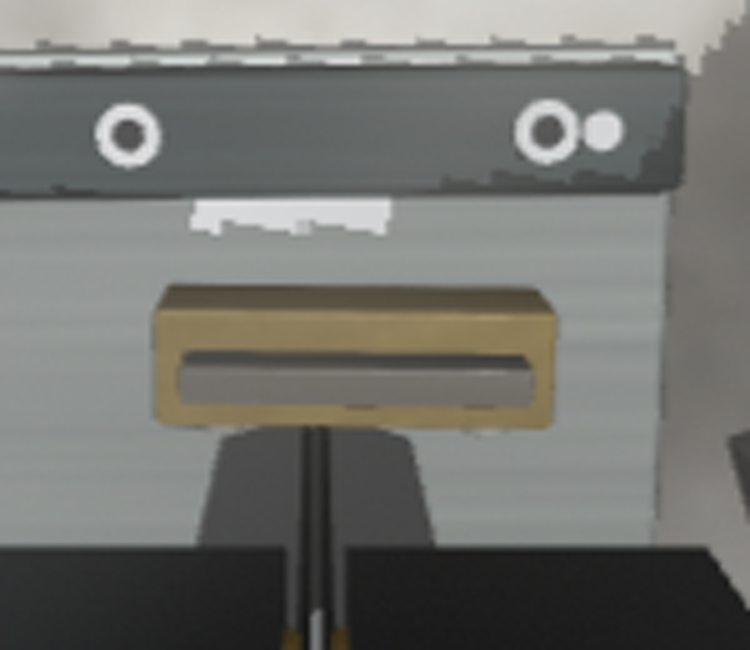

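The blade is now almost parallel to the rail and flush on the fingertip, about 11 mm short of it. Its centre is at about crop (355,365), with the tip left of it by roughly 5 mm. I'll push on to contact.

step_arm:
  motion: "0 0 0.3 0 0 0 0;0 0 0.3 0 0 0 0;0 0 0.3 0 0 0 0;0 0 0.2 0 0 0 0;0 0 0.1 0 0 0 0;0 0 0 0 0 0 0"

```text
time: 7.92
tool_pos: [0.5834, -0.1024, 0.0058]
ee_rot: [1.096, 1.57, -0.273]
wrist_force: [0.2, -0.0, 0.1]
width: 0.0007
```

```bash
python3 -c "
from h import *
st()
im=snapshot('wrist');save('pics/w8.png',im,(250,140,400,270),5)
"
```

```text
t 7.92 nest [ 0.0116 -0.083 ] z 0.0058 jaw nest -1.571 F nest [ 0.21 -0.08] 0.1 w 0.0007 
R [[0.0, 0.98, 0.201], [-0.0, 0.201, -0.98], [-1.0, 0.0, 0.0]] q [-0.27  0.28  1.51 -0.    1.35  1.1 ]
```

View pics/w8.png

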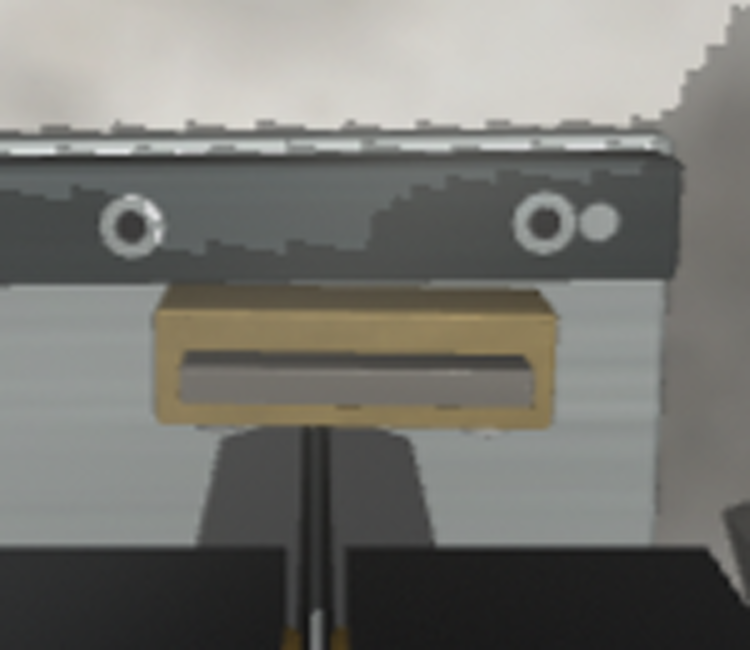

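step_arm:
  motion: "0 0 0.1 0 0 0 0;0 0 0.1 0 0 0 0;0 0 0.1 0 0 0 0;0 0 0 0 0 0 0;0 0 0 0 0 0 0"

```text
time: 8.38
tool_pos: [0.5857, -0.1021, 0.0058]
ee_rot: [-0.826, 1.57, -2.195]
wrist_force: [-2.1, -1.5, 1.0]
width: 0.0002
```

```bash
python3 -c "
from h import *
st()
im=snapshot('wrist');save('pics/w9.png',im,(250,140,400,270),5)
"
```

```text
t 8.38 nest [ 0.014  -0.0832] z 0.0058 jaw nest -1.571 F nest [-2.38 -1.05] 1.0 w 0.0002 
R [[-0.0, 0.98, 0.2], [-0.0, 0.2, -0.98], [-1.0, -0.0, 0.0]] q [-0.27  0.29  1.51 -0.    1.35  1.1 ]
```

View pics/w9.png

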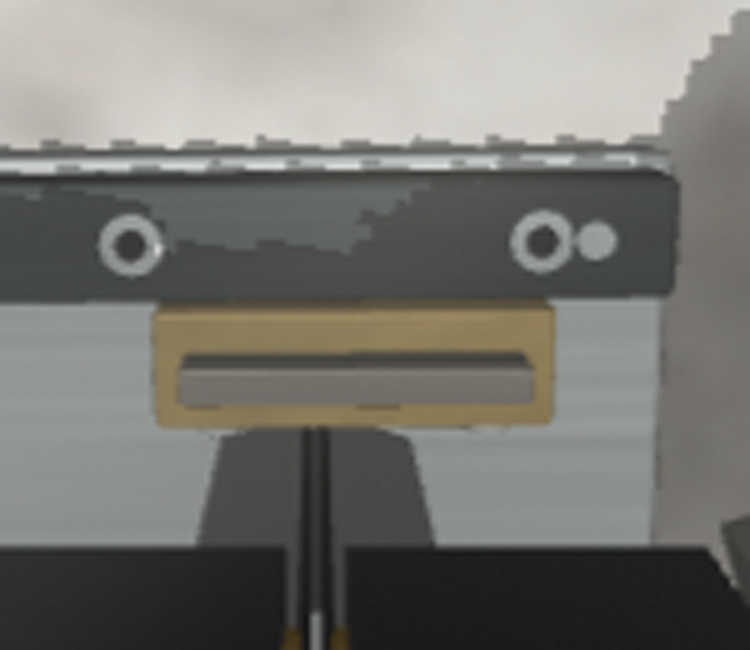

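The blade lies flat on the rail with its far edge parallel, and the reaction is about 2.4 N. Next I'll check the room at its right end for the finger.

```bash
python3 -c "
from h import *
p=camera_params('top')
c=lambda x,y:((x+.5)/5-.5+230,(y+.5)/5-.5+140)
for q in ((648,192),(750,138),(775,178),(675,235)): print(N(ray(p,*c(*q),.038)).round(4))
pw=camera_params('wrist')
c=lambda x,y:((x+.5)/5-.5+250,(y+.5)/5-.5+140)
for q in ((154,308),(553,308),(155,424),(553,424)): print('blade',N(ray(pw,*c(*q),.03)).round(4))
print('rail',N(ray(pw,*c(100,302),.026)).round(4),N(ray(pw,*c(660,296),.026)).round(4))
"
```

```text
[-0.0064 -0.1438]
[ 0.008  -0.1949]
[-0.0127 -0.2016]
[-0.0284 -0.1511]
blade [ 0.0393 -0.0634]
blade [ 0.0394 -0.1141]
blade [ 0.0239 -0.0631]
blade [ 0.0239 -0.1147]
rail [ 0.0392 -0.0559] [ 0.0401 -0.1286]
```

step_arm:
  motion: "0 0 0.1 0 0 0 0;0 0 0 0 0 0 0;0 0 0 0 0 0 0"

```text
time: 8.68
tool_pos: [0.5858, -0.1021, 0.0058]
ee_rot: [-1.435, 1.568, -2.804]
wrist_force: [-4.4, -1.6, 3.0]
width: 0.0004
```

```bash
python3 -c "
from h import *
st()"
```

```text
t 8.68 nest [ 0.0141 -0.0832] z 0.0058 jaw nest -1.571 F nest [-4.62 -0.73] 3.02 w 0.0004 
R [[-0.002, 0.98, 0.2], [-0.001, 0.2, -0.98], [-1.0, -0.002, 0.0]] q [-0.27  0.29  1.5  -0.    1.35  1.1 ]
```

step_arm:
  motion: "0 0 -0.7 0 0 0 0;0 0 -1 0 0 0 0;0 -1.5 0 0 0 0 0;0 -2 0 0 0 0 0;0 -1 0 0 0 0 0;0 0 0 0 0.105 0 0;0 0 0 0 0.105 0 0;0 0 0 0 0.105 0 0;0 0 0 0 0.105 0 0;0 0 0 0 0.104 0 0;0 0 0 0 0 0 0"

```text
time: 9.6
tool_pos: [0.5703, -0.1049, 0.0509]
ee_rot: [2.01, 1.57, 0.116]
wrist_force: [-0.3, 0.9, 0.5]
width: 0.0008
```

```bash
python3 -c "
from h import *
st(); plan((.0155,-.132),.0508,-2*np.pi/3)"
```

```text
t 9.6 nest [-0.0017 -0.0829] z 0.0509 jaw nest -2.096 F nest [-0.11  0.95] 0.49 w 0.0008 
R [[0.001, 0.948, -0.318], [0.0, -0.318, -0.948], [-1.0, 0.001, -0.0]] q [-0.28  0.22  1.5   0.    1.43  1.61]
shift tool cm [0.01 3.95 3.39] turn about tool x -0.002 cur jaw nest -2.096
```

step_arm:
  motion: "0 0 2 1.7 0 0 0;0 0 1.95 1.7 0 0 0;0 0 0 0 0 0 0;0 2 0 0 0 0 0;0 1.5 0 0 0 0 0;0 1 0 0 0 0 0;0 0 0 0 0 0 0;0 0 0 0 0 0 0"

```text
time: 10.27
tool_pos: [0.5963, -0.1493, 0.0052]
ee_rot: [-1.712, 1.569, 2.679]
wrist_force: [-0.4, -0.3, 0.2]
width: 0.0005
```

```bash
python3 -c "
from h import *
st()
im=snapshot('wrist');save('pics/w10.png',im,(230,120,420,260),4)
"
```

```text
t 10.27 nest [ 0.0149 -0.1316] z 0.0052 jaw nest -2.094 F nest [-0.47 -0.17] 0.23 w 0.0005 
R [[-0.001, 0.949, -0.316], [0.001, -0.316, -0.949], [-1.0, -0.001, -0.0]] q [-0.34  0.33  1.45  0.    1.36  1.55]
```

View pics/w10.png

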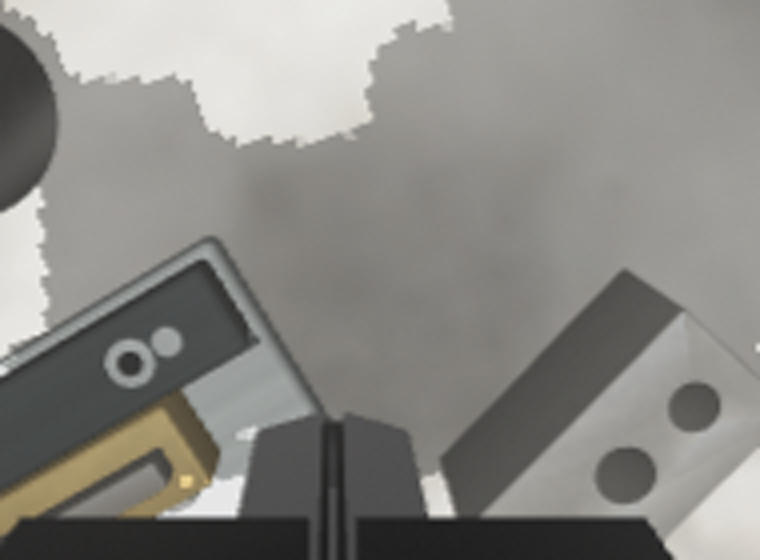

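step_arm:
  motion: "0 0 0.33 -0.19 0 0 0;0 0 -0.15 -0.26 0 0 0;0 0 -0.15 -0.26 0 0 0;0 0 -0.15 -0.26 0 0 0;0 0 -0.15 -0.26 0 0 0;0 0 -0.15 -0.26 0 0 0;0 0 -0.15 -0.26 0 0 0;0 0 -0.15 -0.26 0 0 0;0 0 0 0 0 0 0"

```text
time: 11.07
tool_pos: [0.5965, -0.128, 0.006]
ee_rot: [1.532, 1.571, -0.36]
wrist_force: [-0.0, 0.1, 1.0]
width: 0.0004
```

```bash
python3 -c "
from h import *
st()
im=snapshot('wrist');save('pics/w11.png',im,(230,120,420,260),4)
"
```

```text
t 11.07 nest [ 0.0193 -0.1107] z 0.006 jaw nest -2.094 F nest [0.02 0.09] 1.03 w 0.0004 
R [[0.0, 0.949, -0.316], [-0.0, -0.316, -0.949], [-1.0, 0.0, 0.0]] q [-0.3   0.32  1.47 -0.    1.36  1.59]
```

View pics/w11.png

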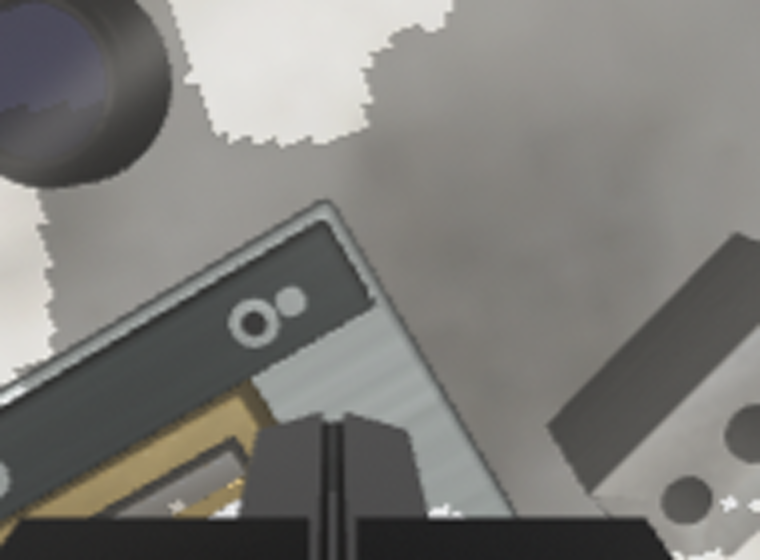

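The finger has the blade moving, and its far edge stays on the rail. I'll continue.

step_arm:
  motion: "0 0 -0.2 -0.35 0 0 0;0 0 -0.2 -0.35 0 0 0;0 0 -0.2 -0.35 0 0 0;0 0 -0.2 -0.35 0 0 0;0 0 -0.2 -0.35 0 0 0;0 0 -0.2 -0.35 0 0 0;0 0 -0.2 -0.35 0 0 0;0 0 -0.2 -0.35 0 0 0;0 0 -0.2 -0.35 0 0 0;0 0 -0.2 -0.35 0 0 0;0 0 -0.2 -0.35 0 0 0;0 0 -0.2 -0.35 0 0 0;0 0 0 0 0 0 0"

```text
time: 12.2
tool_pos: [0.5866, -0.0803, 0.0058]
ee_rot: [-1.747, 1.57, 2.644]
wrist_force: [-0.7, -1.6, 1.3]
width: 0.0003
```

```bash
python3 -c "
from h import *
st()
im=snapshot('wrist');save('pics/w12.png',im,(180,100,430,270),3)
"
```

```text
t 12.2 nest [ 0.0192 -0.062 ] z 0.0058 jaw nest -2.094 F nest [-1.03 -1.42] 1.29 w 0.0003 
R [[-0.001, 0.949, -0.316], [0.0, -0.316, -0.949], [-1.0, -0.001, -0.0]] q [-0.23  0.28  1.51  0.    1.35  1.66]
```

View pics/w12.png

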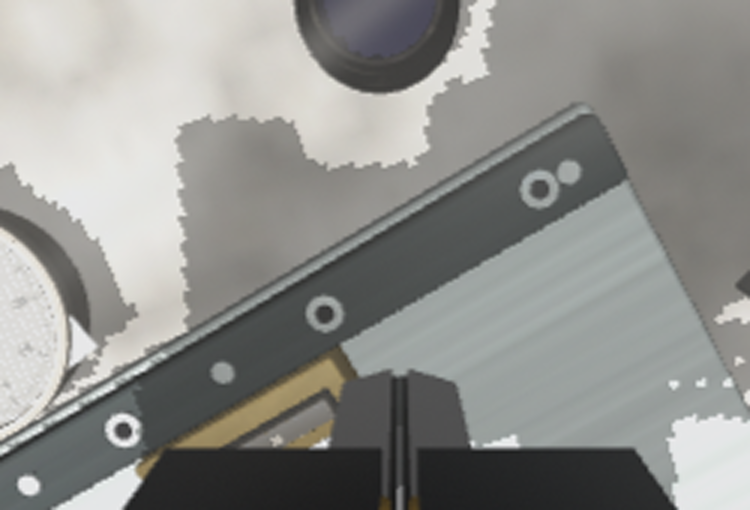

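The blade lies flush on the rail from crop (140,470) to (345,345). I'll continue.

step_arm:
  motion: "0 0 -0.2 -0.35 0 0 0;0 0 -0.2 -0.35 0 0 0;0 0 -0.2 -0.35 0 0 0;0 0 -0.2 -0.35 0 0 0;0 0 -0.2 -0.35 0 0 0;0 0 -0.2 -0.35 0 0 0;0 0 -0.2 -0.35 0 0 0;0 0 -0.2 -0.35 0 0 0;0 0 -0.2 -0.35 0 0 0;0 0 -0.2 -0.35 0 0 0;0 0 -0.2 -0.35 0 0 0;0 0 -0.2 -0.35 0 0 0;0 0 0 0 0 0 0"

```text
time: 13.33
tool_pos: [0.5767, -0.0331, 0.0056]
ee_rot: [-1.036, 1.569, -2.928]
wrist_force: [-2.8, -4.8, 2.8]
width: 0.0004
```

```bash
python3 -c "
from h import *
st()
im=snapshot('wrist');save('pics/w13.png',im,(180,100,430,270),3)
im=snapshot('top');save('pics/t13.png',im,(220,130,380,250),4)
"
```

```text
t 13.33 nest [ 0.019  -0.0137] z 0.0056 jaw nest -2.094 F nest [-3.74 -4.18] 2.78 w 0.0004 
R [[-0.002, 0.949, -0.316], [-0.0, -0.316, -0.949], [-1.0, -0.001, 0.001]] q [-0.16  0.25  1.55 -0.    1.34  1.74]
```

View pics/w13.png

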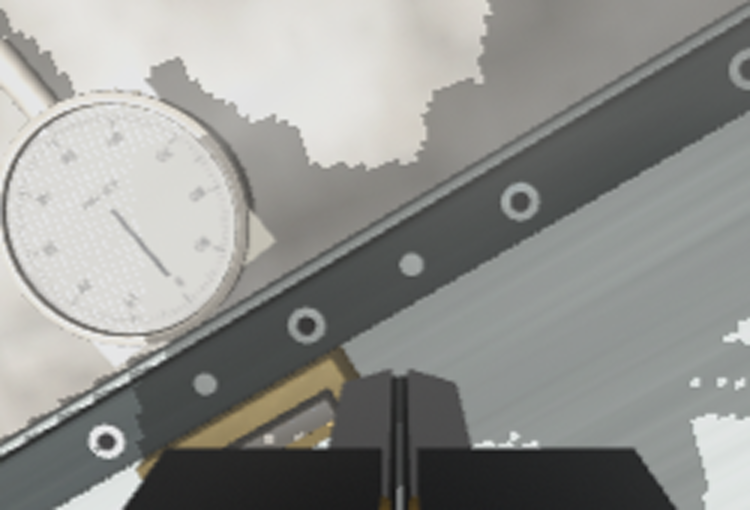

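View pics/t13.png

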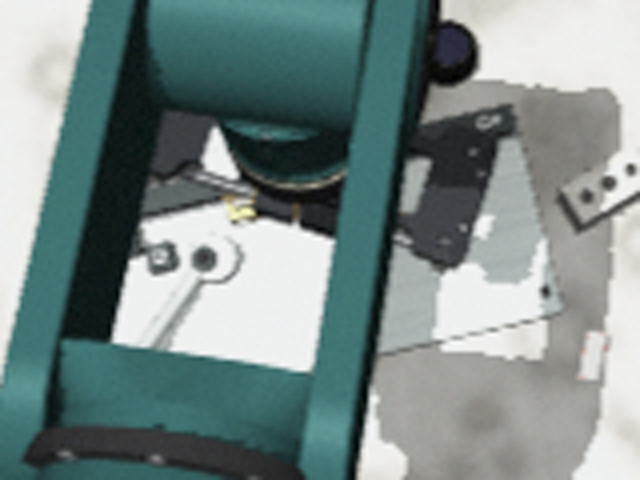

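step_arm:
  motion: "0 0 -0.205 -0.345 0 0 0;0 0 -0.205 -0.345 0 0 0;0 0 -0.205 -0.345 0 0 0;0 0 -0.205 -0.345 0 0 0;0 0 -0.205 -0.345 0 0 0;0 0 -0.205 -0.345 0 0 0;0 0 -0.205 -0.345 0 0 0;0 0 -0.205 -0.345 0 0 0;0 0 -0.205 -0.345 0 0 0;0 0 0 0 0 0 0"

```text
time: 14.27
tool_pos: [0.5692, 0.002, 0.0056]
ee_rot: [-0.929, 1.569, -2.821]
wrist_force: [-3.0, -4.7, 2.2]
width: 0.0007
```

```bash
python3 -c "
from h import *
st()
im=snapshot('wrist');save('pics/w14.png',im,(180,100,430,270),3)
im=snapshot('top');save('pics/t14.png',im,(220,130,380,250),4)
"
```

```text
t 14.27 nest [0.0186 0.0221] z 0.0056 jaw nest -2.094 F nest [-3.91 -4.01] 2.25 w 0.0007 
R [[-0.001, 0.949, -0.316], [-0.0, -0.316, -0.949], [-1.0, -0.001, 0.001]] q [-0.1   0.23  1.57 -0.    1.34  1.8 ]
```

View pics/w14.png

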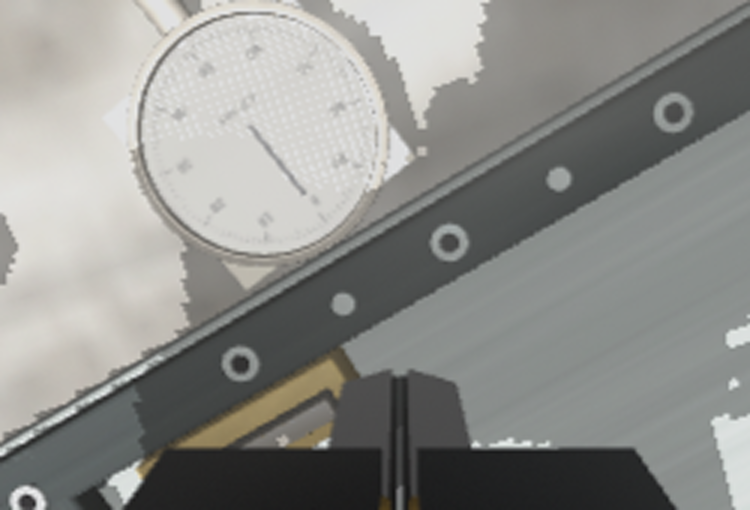

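View pics/t14.png

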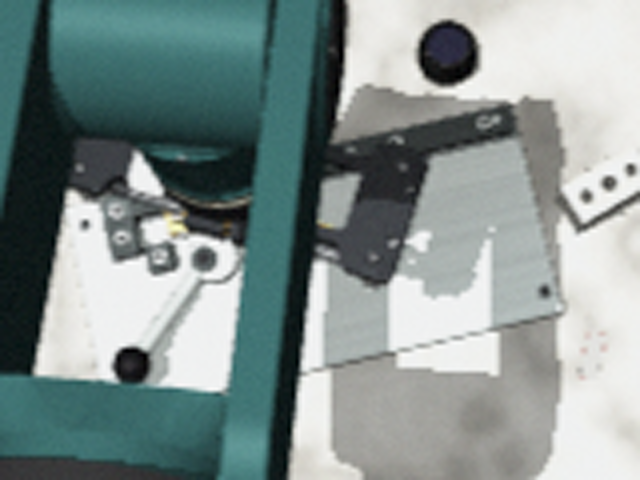

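The blade has entered the pocket. The end stop's face shows at about crop (95,500), roughly 9 mm ahead of the blade's left end.

step_arm:
  motion: "0 0 -0.1 -0.17 0 0 0;0 0 -0.1 -0.17 0 0 0;0 0 -0.1 -0.17 0 0 0;0 0 -0.1 -0.17 0 0 0;0 0 0 0 0 0 0"

```text
time: 14.78
tool_pos: [0.5677, 0.0091, 0.0056]
ee_rot: [-0.53, 1.569, -2.423]
wrist_force: [-2.5, -5.5, 2.9]
width: 0.0001
```

```bash
python3 -c "
from h import *
st()
im=snapshot('wrist');save('pics/w15.png',im,(180,130,330,270),5)
"
```

```text
t 14.78 nest [0.0186 0.0294] z 0.0056 jaw nest -2.095 F nest [-3.57 -4.84] 2.87 w 0.0001 
R [[-0.001, 0.949, -0.317], [-0.001, -0.317, -0.949], [-1.0, -0.001, 0.001]] q [-0.08  0.23  1.58 -0.    1.34  1.81]
```

View pics/w15.png

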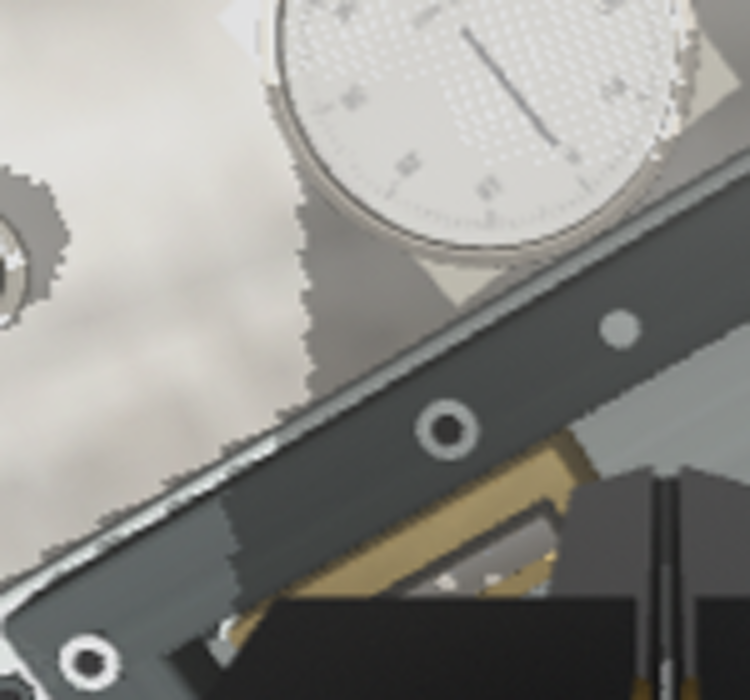

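step_arm:
  motion: "0 0 -0.05 -0.087 0 0 0;0 0 -0.05 -0.087 0 0 0;0 0 -0.05 -0.087 0 0 0;0 0 0 0 0 0 0"

```text
time: 15.17
tool_pos: [0.5671, 0.0118, 0.0057]
ee_rot: [-0.374, 1.569, -2.267]
wrist_force: [-2.7, -5.8, 3.3]
width: 0.0005
```

```bash
python3 -c "
from h import *
st()
"
```

```text
t 15.17 nest [0.0186 0.0321] z 0.0057 jaw nest -2.095 F nest [-3.82 -5.16] 3.26 w 0.0005 
R [[-0.001, 0.949, -0.317], [-0.001, -0.317, -0.949], [-1.0, -0.001, 0.002]] q [-0.08  0.23  1.58 -0.    1.34  1.82]
```

step_arm:
  motion: "0 0 -0.05 -0.087 0 0 0;0 0 -0.05 -0.087 0 0 0;0 0 0 0 0 0 0"

```text
time: 15.42
tool_pos: [0.5667, 0.0138, 0.0057]
ee_rot: [-0.423, 1.569, -2.316]
wrist_force: [-3.4, -5.9, 3.8]
width: 0.0007
```

```bash
python3 -c "
from h import *
st()
im=snapshot('wrist');save('pics/w16.png',im,(180,130,330,270),5)
"
```

```text
t 15.42 nest [0.0185 0.0342] z 0.0057 jaw nest -2.095 F nest [-4.51 -5.14] 3.76 w 0.0007 
R [[-0.001, 0.948, -0.317], [-0.001, -0.317, -0.948], [-1.0, -0.001, 0.002]] q [-0.07  0.23  1.58 -0.    1.34  1.82]
```

View pics/w16.png

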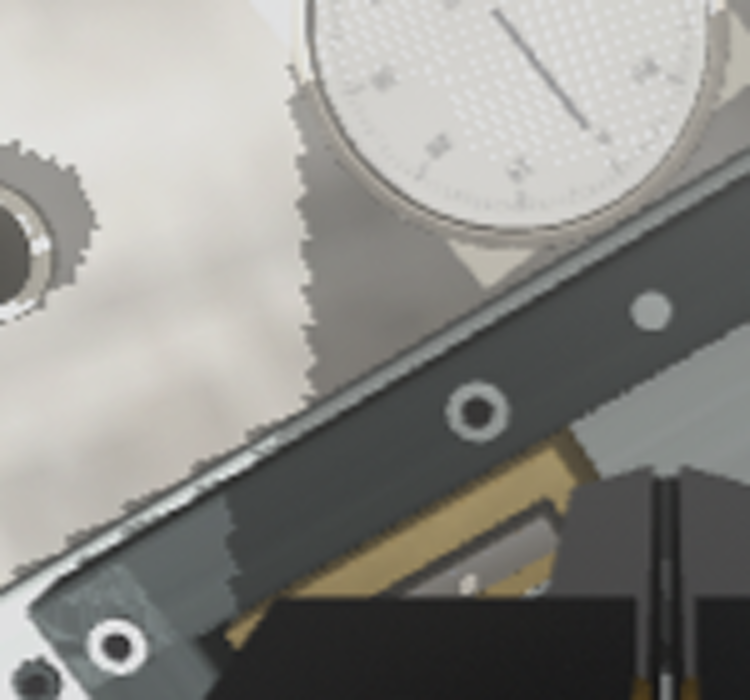

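step_arm:
  motion: "0 0 -0.05 -0.087 0 0 0;0 0 -0.05 -0.087 0 0 0;0 0 0 0 0 0 0"

```text
time: 15.72
tool_pos: [0.5663, 0.0157, 0.0056]
ee_rot: [-0.414, 1.569, -2.308]
wrist_force: [-3.4, -5.2, 2.9]
width: 0.0008
```

```bash
python3 -c "
from h import *
st()
im=snapshot('wrist');save('pics/w17.png',im,(180,130,330,270),5)
im=snapshot('top');save('pics/t17.png',im,(220,150,320,240),7)
"
```

```text
t 15.72 nest [0.0185 0.0361] z 0.0056 jaw nest -2.095 F nest [-4.36 -4.43] 2.95 w 0.0008 
R [[-0.001, 0.948, -0.317], [-0.001, -0.317, -0.948], [-1.0, -0.001, 0.002]] q [-0.07  0.23  1.58 -0.    1.34  1.82]
```

View pics/w17.png

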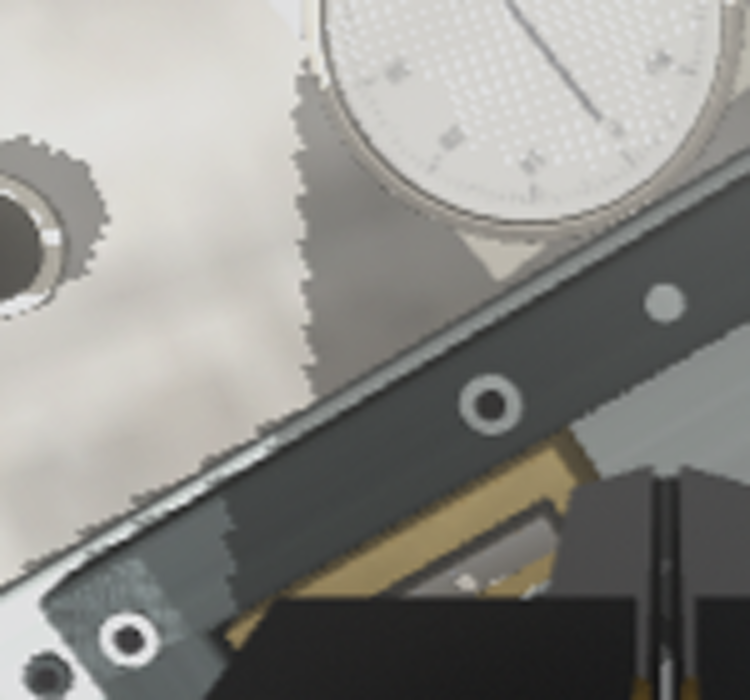

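View pics/t17.png

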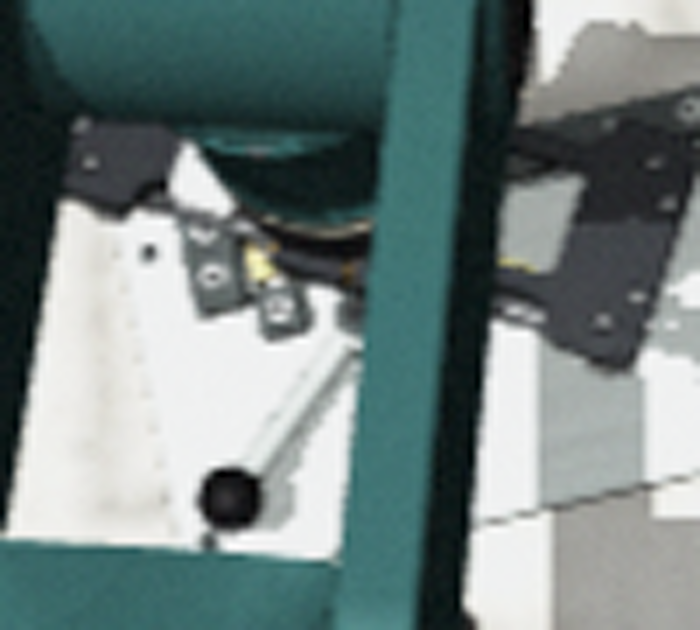

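step_arm:
  motion: "0 0 -0.05 -0.087 0 0 0;0 0 0 0 0 0 0"

```text
time: 15.98
tool_pos: [0.566, 0.0166, 0.0056]
ee_rot: [-0.422, 1.569, -2.315]
wrist_force: [-2.5, -5.6, 2.9]
width: 0.0004
```

```bash
python3 -c "
from h import *
st()"
```

```text
t 15.98 nest [0.0185 0.0371] z 0.0056 jaw nest -2.095 F nest [-3.59 -4.98] 2.95 w 0.0004 
R [[-0.001, 0.948, -0.317], [-0.001, -0.317, -0.948], [-1.0, -0.001, 0.002]] q [-0.07  0.23  1.58 -0.    1.34  1.82]
```

step_arm:
  motion: "0 0 -0.05 -0.087 0 0 0;0 0 0 0 0 0 0"

```text
time: 16.15
tool_pos: [0.5659, 0.0175, 0.0057]
ee_rot: [-0.251, 1.569, -2.144]
wrist_force: [-2.3, -5.1, 2.9]
width: 0.0005
```

```bash
python3 -c "
from h import *
st()"
```

```text
t 16.15 nest [0.0185 0.0379] z 0.0057 jaw nest -2.095 F nest [-3.31 -4.57] 2.87 w 0.0005 
R [[-0.001, 0.949, -0.317], [-0.002, -0.317, -0.948], [-1.0, -0.001, 0.002]] q [-0.07  0.23  1.58 -0.    1.34  1.83]
```

```bash
python3 -c "
from h import *
im=snapshot('wrist');save('pics/w18.png',im,(180,150,330,270),5)
im=snapshot('side');save('pics/s18.png',im,(230,130,360,220),6)
p=camera_params('wrist');c=lambda x,y:((x+.5)/5-.5+180,(y+.5)/5-.5+130)
for q,z in (((565,432),.03),((300,580),.03),((595,480),.014)): print(N(ray(p,*c(*q),z)).round(4))
for n in ((.037,.095),(.020,.095),(.037,.05)):print(((proj(p,np.r_[W(n),.026])-[180,150])*5).round())
"
```

```text
[0.0384 0.0404]
[0.0385 0.0811]
[0.0268 0.0437]
[226. 523.]
[295. 622.]
[508. 365.]
```

View pics/w18.png

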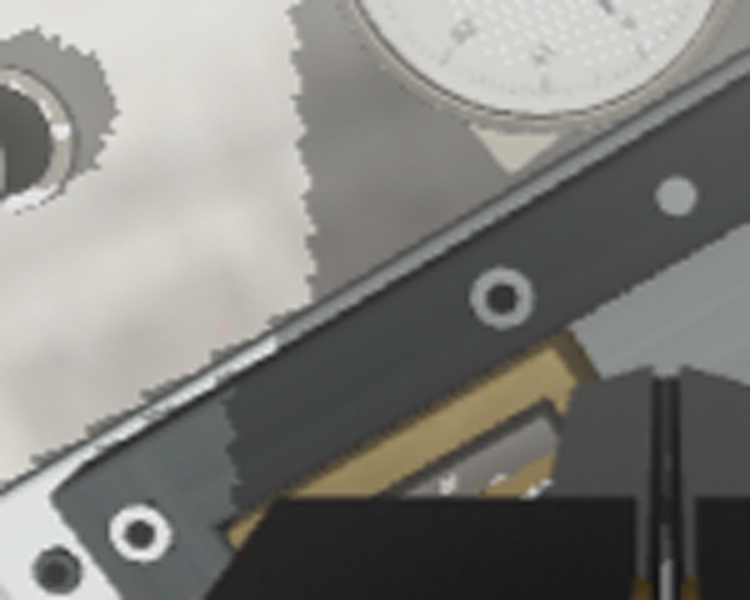

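View pics/s18.png

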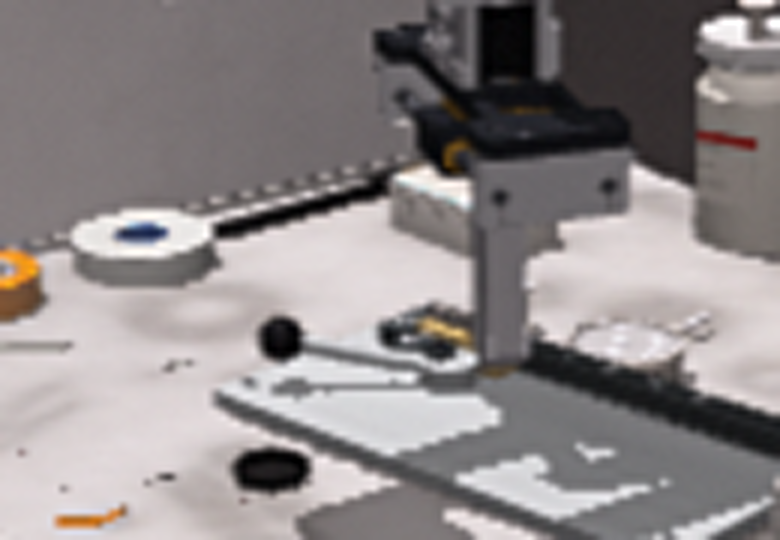

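The blade's right-end top edge measures about y = 0.040, where home is 0.043. That leaves about 2–3 mm.

step_arm:
  motion: "0 0 -0.05 -0.087 0 0 0;0 0 -0.05 -0.087 0 0 0;0 0 0 0 0 0 0"

```text
time: 16.5
tool_pos: [0.5658, 0.0182, 0.0057]
ee_rot: [0.187, 1.567, -1.706]
wrist_force: [-2.8, -8.1, 2.4]
width: 0.0005
```

```bash
python3 -c "
from h import *
st()
im=snapshot('wrist');save('pics/w19.png',im,(180,150,330,270),5)"
```

```text
t 16.5 nest [0.0185 0.0387] z 0.0057 jaw nest -2.095 F nest [-4.34 -7.38] 2.44 w 0.0005 
R [[-0.001, 0.948, -0.317], [-0.004, -0.317, -0.948], [-1.0, 0.001, 0.004]] q [-0.07  0.23  1.58 -0.    1.33  1.83]
```

View pics/w19.png

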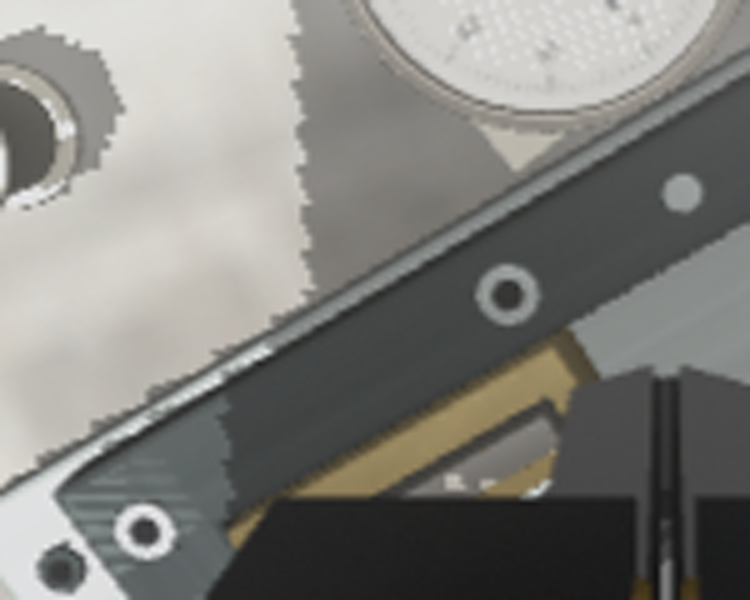

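Forward motion has stalled and the force has risen to 7.4 N. In the image the gap to the stop is closed. One more firming push should confirm it.

step_arm:
  motion: "0 0 -0.05 -0.087 0 0 0;0 0 -0.05 -0.087 0 0 0;0 0 0 0 0 0 0;0 0 0 0 0 0 0"

```text
time: 16.88
tool_pos: [0.5658, 0.0187, 0.0058]
ee_rot: [0.358, 1.564, -1.536]
wrist_force: [-1.1, -11.5, 1.5]
width: 0.0005
```

```bash
python3 -c "
from h import *
st()"
```

```text
t 16.88 nest [0.0187 0.0392] z 0.0058 jaw nest -2.095 F nest [ -3.41 -11.04] 1.53 w 0.0005 
R [[0.0, 0.948, -0.317], [-0.006, -0.317, -0.948], [-1.0, 0.002, 0.006]] q [-0.06  0.23  1.58 -0.01  1.33  1.83]
```

The blade has stalled against the stop at 11 N. I'll retreat, lift, turn for the knob and look.

step_arm:
  motion: "0 0 0 0.3 0 0 0;0 0 0 0.7 0 0 0;0 0 0 1 0 0 0;0 0 0 1 0 0 0;0 -2 0 0 0 0 0;0 -3 0 0 0 0 0;0 -3 0 0 0 0 0;0 0 0 0 -0.11 0 0;0 0 0 0 -0.11 0 0;0 0 0 0 -0.11 0 0;0 0 0 0 -0.11 0 0;0 0 0 0 -0.11 0 0;0 0 0 0 -0.11 0 0;0 0 0 0 -0.11 0 0;0 0 0 0 -0.11 0 0;0 0 0 0 -0.11 0 0;0 0 0 0 -0.11 0 0;0 0 0 0 -0.11 0 0;0 0 0 0 -0.1 0 0;0 0 0 0 0 0 0"

```text
time: 18.55
tool_pos: [0.5557, -0.0062, 0.0854]
ee_rot: [2.658, 1.57, 2.076]
wrist_force: [-0.3, 0.6, 0.3]
width: 0.0005
```

```bash
python3 -c "
from h import *
st()
im=snapshot('wrist');save('pics/w20.png',im)
im=snapshot('top');save('pics/t20.png',im,(220,140,320,240),6)
plan((-.0305,.1305),.0857,-np.pi/4)
plan((-.0305,.06),.0857,-np.pi/4)"
```

```text
t 18.55 nest [0.0037 0.0168] z 0.0854 jaw nest -0.783 F nest [-0.14  0.66] 0.28 w 0.0005 
R [[-0.001, 0.549, 0.836], [0.001, 0.836, -0.549], [-1.0, 0.001, -0.001]] q [-0.11  0.14  1.51  0.    1.49  0.47]
shift tool cm [-1.000e-02  5.590e+00 -1.049e+01] turn about tool x -0.002 cur jaw nest -0.787
shift tool cm [-0.02  0.62 -5.49] turn about tool x -0.002 cur jaw nest -0.787
```

View pics/w20.png

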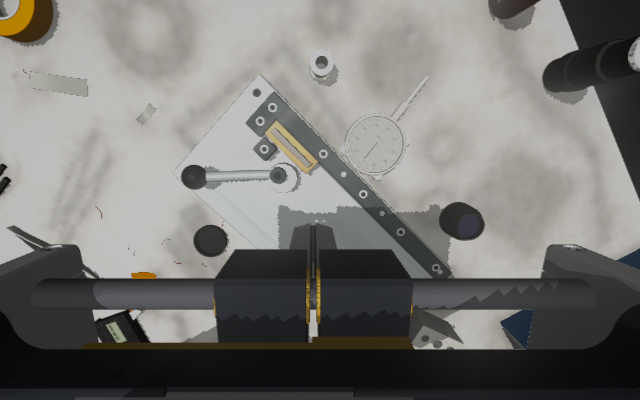

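View pics/t20.png

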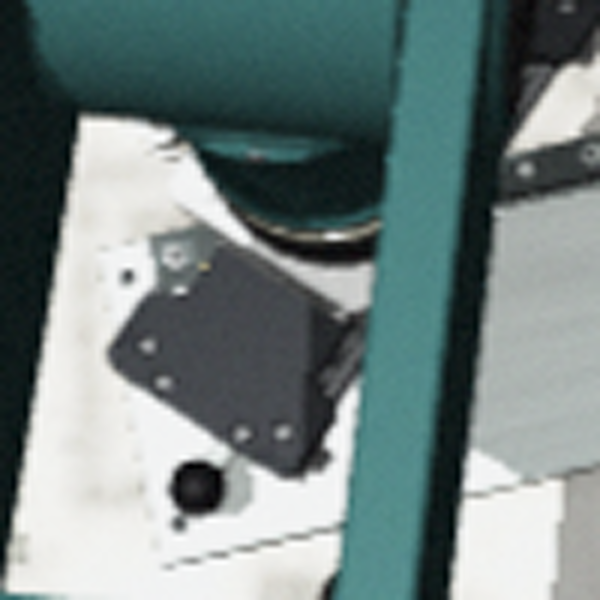

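The wrist view shows the blade in the pocket, (268–315, 122–170), with the lever still open and the knob at (194,177). I'll enlarge and measure.

```bash
python3 -c "
from h import *
im=cv2.imread('pics/w20.png');cv2.imwrite('pics/w20c.png',cv2.resize(im[90:200,240:340],None,fx=6,fy=5.4,interpolation=cv2.INTER_CUBIC))
p=camera_params('wrist')
print('knob',N(ray(p,193.5,177,.037)),'pivot',N(ray(p,278,176,.03)))
"
```

```text
knob [-0.04915024  0.11281245] pivot [0.00310707 0.06040107]
```

View pics/w20c.png

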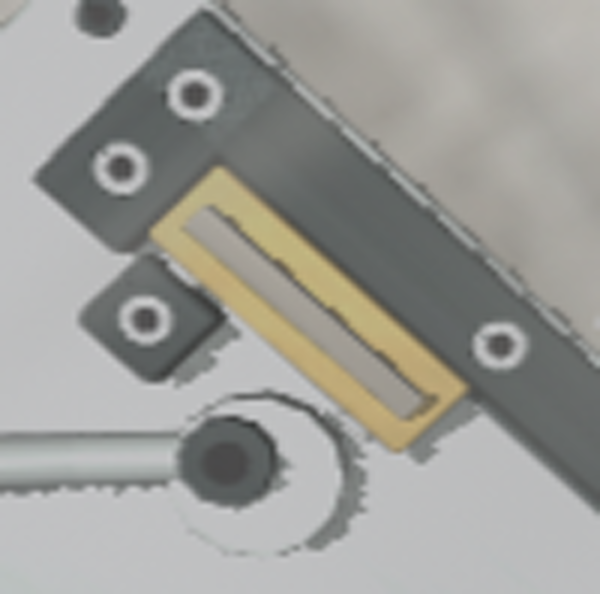

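The enlarged crop shows the blade touching both rail and end stop with no visible gap, and the lever at about 0.14 rad. Now I'll go to the far-left side of the knob.

step_arm:
  motion: "0 0 1.4 -2.6 0 0 0;0 0 1.4 -2.6 0 0 0;0 0 1.4 -2.65 0 0 0;0 0 1.4 -2.65 0 0 0;0 0 0 0 0 0 0;0 0 0 0 0 0 0"

```text
time: 19.15
tool_pos: [0.4988, 0.0992, 0.0859]
ee_rot: [0.453, 1.57, -0.129]
wrist_force: [-0.9, 0.6, -0.2]
width: 0.0005
```

```bash
python3 -c "
from h import *
st()
im=snapshot('wrist');save('pics/w21.png',im)
plan((-.0305,.1305),.011,-np.pi/4)"
```

```text
t 19.15 nest [-0.0309  0.1315] z 0.0859 jaw nest -0.784 F nest [-0.72  0.79] -0.22 w 0.0005 
R [[0.0, 0.55, 0.835], [-0.0, 0.835, -0.55], [-1.0, 0.0, 0.0]] q [ 0.08  0.04  1.63 -0.    1.48  0.67]
shift tool cm [ 7.49 -0.   -0.01] turn about tool x 0.001 cur jaw nest -0.785
```

View pics/w21.png

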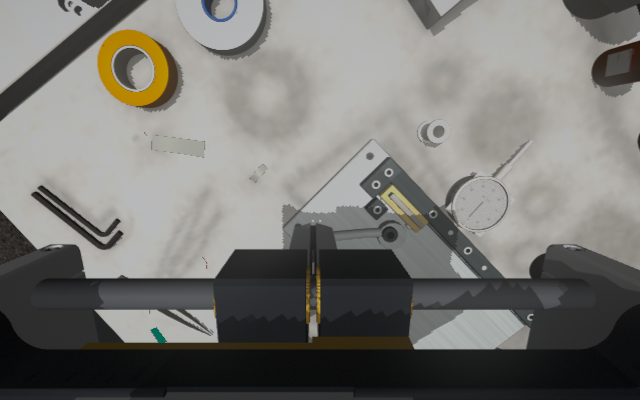

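step_arm:
  motion: "0 2.5 0 0 0 0 0;0 2.5 0 0 0 0 0;0 1.2 0 0 0 0 0;0 0.8 0 0 0 0 0;0 0.4 0 0 0 0 0;0 0 0 0 0 0 0;0 0 0 0 0 0 0"

```text
time: 19.78
tool_pos: [0.5002, 0.0981, 0.0126]
ee_rot: [0.576, 1.569, -0.008]
wrist_force: [0.6, 0.3, 0.1]
width: 0.0003
```

```bash
python3 -c "
from h import *
st()
im=snapshot('side');save('pics/s22.png',im,(230,130,360,220),6)
im=snapshot('top');save('pics/t22.png',im,(220,140,320,240),6)"
```

```text
t 19.78 nest [-0.0297  0.13  ] z 0.0126 jaw nest -0.785 F nest [0.67 0.15] 0.14 w 0.0003 
R [[0.002, 0.551, 0.834], [-0.0, 0.834, -0.551], [-1.0, 0.001, 0.001]] q [ 0.08  0.1   1.71 -0.    1.33  0.67]
```

View pics/s22.png

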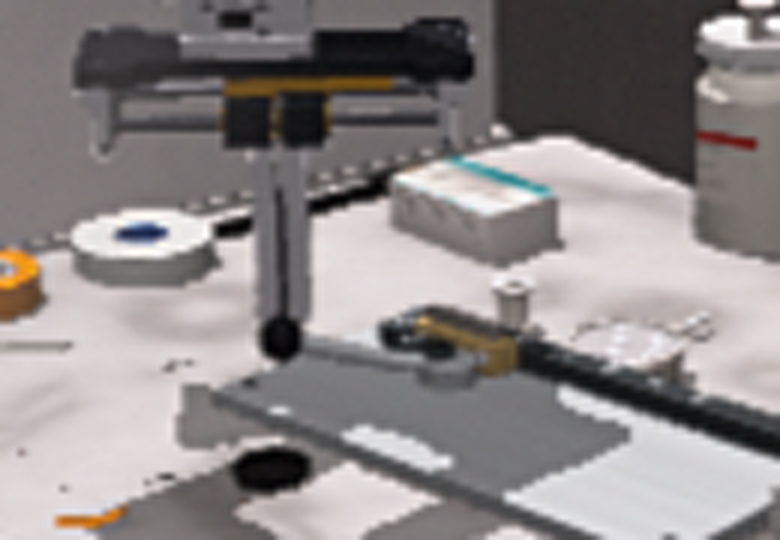

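View pics/t22.png

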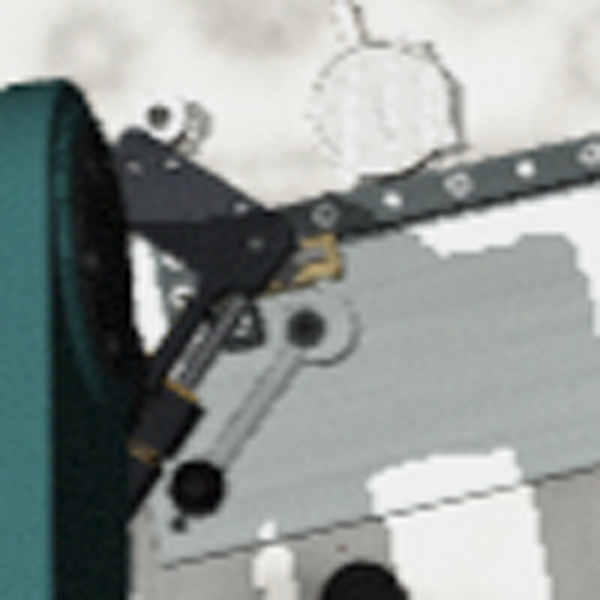

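The finger is squarely behind the knob on its far-left side. I'll approach and start the arc.

step_arm:
  motion: "0 0 -0.4 0 0 0 0;0 0 -0.4 0 0 0 0;0 0 -0.74 -0.15 -0.1 0 0;0 0 -0.74 -0.15 -0.1 0 0;0 0 -0.74 -0.15 -0.1 0 0;0 0 -0.74 -0.15 -0.1 0 0;0 0 -0.74 -0.15 -0.1 0 0;0 0 0 0 0 0 0"

```text
time: 20.55
tool_pos: [0.4744, 0.0595, 0.0124]
ee_rot: [-0.121, 1.569, -0.204]
wrist_force: [0.7, -0.3, -0.4]
width: 0.0008
```

```bash
cat >> h.py <<'E'
def cam():
    o=robot.get_obs(); r=N(o["tool_pos"])-[.0025,.06]; R=Ro.from_euler("xyz",o["ee_rot"]).as_matrix()
    psi=np.arctan2(R[1,2],R[0,2])-th; e=-np.array([np.cos(psi),np.sin(psi)]); t=np.array([-e[1],e[0]])
    f=R2.T@o["wrist_force"][:2]
    print("phi-127deg",round((np.arctan2(e[1],e[0])-np.deg2rad(127)+np.pi)%(2*np.pi)-np.pi,3),"r",(r@e).round(4),"d",(r@t).round(4),"Ft",(f@t).round(2),"Fr",(f@e).round(2))
E
python3 -c "
from h import *
st();cam()
im=snapshot('side');save('pics/s23.png',im,(230,130,360,220),6)
im=snapshot('top');save('pics/t23.png',im,(220,140,320,240),6)"
```

```text
t 20.55 nest [-0.0627  0.0975] z 0.0124 jaw nest -0.284 F nest [ 0.63 -0.44] -0.45 w 0.0008 
R [[0.002, 0.082, 0.997], [-0.0, 0.997, -0.082], [-1.0, -0.0, 0.002]] q [ 0.01  0.03  1.79 -0.    1.32  0.09]
phi-127deg 0.641 r 0.0731 d -0.0177 Ft 0.24 Fr -0.73
```

View pics/t23.png

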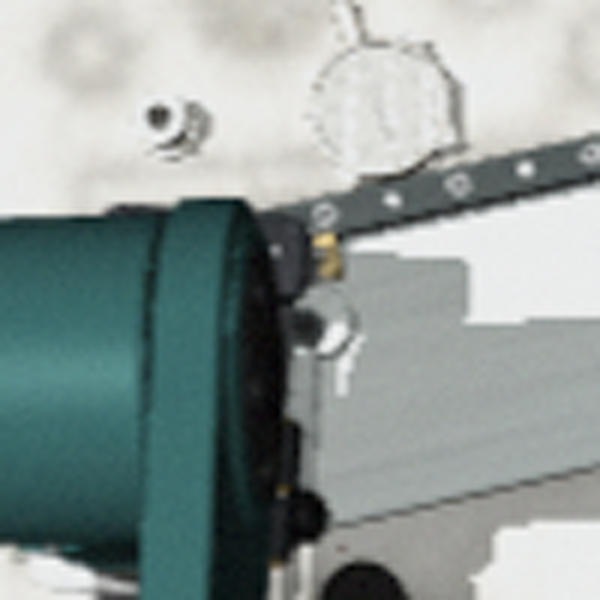

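The lever follows, now at about 0.65–0.7 rad. I'll continue.

step_arm:
  motion: "0 0 -0.74 -0.15 -0.1 0 0;0 0 -0.74 -0.15 -0.1 0 0;0 0 -0.74 -0.15 -0.1 0 0;0 0 -0.74 -0.15 -0.1 0 0;0 0 -0.74 -0.15 -0.1 0 0;0 0 -0.74 -0.15 -0.1 0 0;0 0 0 0 0 0 0"

```text
time: 21.23
tool_pos: [0.4732, 0.0155, 0.012]
ee_rot: [-0.131, 1.57, 0.384]
wrist_force: [-0.6, 0.6, -0.5]
width: 0.0004
```

```bash
python3 -c "
from h import *
st();cam()
im=snapshot('top');save('pics/t24.png',im,(220,140,320,240),6)"
```

```text
t 21.23 nest [-0.0726  0.0546] z 0.012 jaw nest 0.314 F nest [-0.51  0.72] -0.48 w 0.0004 
R [[0.0, -0.493, 0.87], [0.0, 0.87, 0.493], [-1.0, -0.0, 0.0]] q [-0.09  0.02  1.8   0.    1.32 -0.6 ]
phi-127deg 1.239 r 0.0731 d -0.0181 Ft -0.84 Fr 0.26
```

View pics/t24.png

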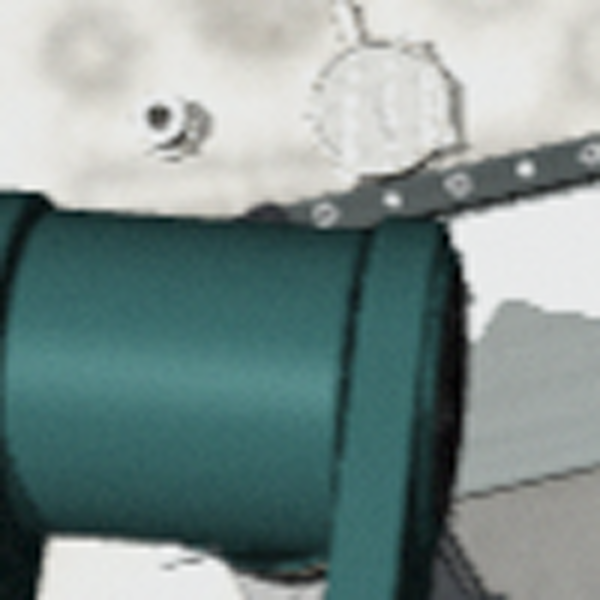

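Now slower, to the stop.

step_arm:
  motion: "0 0 -0.37 -0.08 -0.05 0 0;0 0 -0.37 -0.08 -0.05 0 0;0 0 -0.37 -0.08 -0.05 0 0;0 0 -0.37 -0.08 -0.05 0 0;0 0 -0.37 -0.08 -0.05 0 0;0 0 -0.37 -0.08 -0.05 0 0;0 0 -0.37 -0.08 -0.05 0 0;0 0 0 0 0 0 0;0 0 0 0 0 0 0"

```text
time: 22.03
tool_pos: [0.4835, -0.0066, 0.0116]
ee_rot: [1.636, 1.568, 2.5]
wrist_force: [-2.4, 3.6, 2.4]
width: 0.0007
```

```bash
python3 -c "
from h import *
st();cam()"
```

```text
t 22.03 nest [-0.0671  0.0308] z 0.0116 jaw nest 0.662 F nest [-1.59  4.02] 2.35 w 0.0007 
R [[-0.002, -0.76, 0.649], [0.002, 0.649, 0.76], [-1.0, 0.003, -0.0]] q [-0.13  0.05  1.77  0.    1.33 -1.  ]
phi-127deg 1.587 r 0.0728 d -0.0198 Ft -4.15 Fr -1.22
```

step_arm:
  motion: "0 0 -0.2 -0.04 -0.025 0 0;0 0 -0.2 -0.04 -0.025 0 0;0 0 -0.2 0 0 0 0;0 0 0 0 0 0 0;0 0 0 0 0 0 0"

```text
time: 22.45
tool_pos: [0.4865, -0.0104, 0.0115]
ee_rot: [1.64, 1.565, 2.554]
wrist_force: [-6.2, 4.9, 3.5]
width: 0.0007
```

```bash
python3 -c "
from h import *
st();cam()"
```

```text
t 22.45 nest [-0.0648  0.0266] z 0.0115 jaw nest 0.713 F nest [-5.08  6.06] 3.48 w 0.0007 
R [[-0.005, -0.792, 0.61], [0.003, 0.61, 0.792], [-1.0, 0.005, -0.0]] q [-0.14  0.06  1.76  0.    1.33 -1.05]
phi-127deg 1.638 r 0.0728 d -0.0187 Ft -7.9 Fr -0.11
```

step_arm:
  motion: "0 0 -0.2 0 0 0 0;0 0 -0.2 0 0 0 0;0 0 0 0 0 0 0;0 0 0 0 0 0 0"

```text
time: 22.78
tool_pos: [0.4867, -0.0105, 0.0113]
ee_rot: [1.645, 1.558, 2.56]
wrist_force: [-11.0, 10.2, 10.4]
width: 0.0007
```

```bash
python3 -c "
from h import *
st();cam()"
```

```text
t 22.78 nest [-0.0647  0.0264] z 0.0113 jaw nest 0.713 F nest [-8.71 12.21] 10.41 w 0.0007 
R [[-0.011, -0.792, 0.61], [0.007, 0.61, 0.792], [-1.0, 0.013, -0.001]] q [-0.14  0.06  1.76  0.01  1.34 -1.06]
phi-127deg 1.638 r 0.0728 d -0.0185 Ft -14.93 Fr -1.4
```

It's stalled at 15 N with no more motion, so the lever is at its stop. I'll back off and lift clear.

step_arm:
  motion: "0 0 0.3 0 0 0 0;0 0 0.4 0 0 0 0;0 0 0.8 0 0 0 0;0 0 1 0 0 0 0;0 -1.5 0 0 0 0 0;0 -3 0 0 0 0 0;0 -3 0 0 0 0 0;0 -3 0 0 0 0 0;0 0 3 0 0 0 0;0 0 3 0 0 0 0;0 0 3 0 0 0 0;0 0 3 0 0 0 0;0 0 3 0 0 0 0;0 0 3 0 0 0 0;0 0 0 0 0 0 0;0 0 0 0 0 0 0"

```text
time: 24.12
tool_pos: [0.3284, 0.1104, 0.1169]
ee_rot: [-1.171, 1.568, -0.253]
wrist_force: [-0.0, 0.3, -0.5]
width: 0.0008
```

```bash
python3 -c "
from h import *
st()
save('pics/w25.png',snapshot('wrist'))
im=snapshot('top');save('pics/t25.png',im,(220,130,390,260),4.5)
im=snapshot('side');save('pics/s25.png',im,(230,130,380,240),5)"
```

```text
t 24.12 nest [-0.1955  0.1765] z 0.1169 jaw nest 0.717 F nest [0.05 0.31] -0.45 w 0.0008 
R [[0.002, -0.795, 0.607], [-0.001, 0.607, 0.795], [-1.0, -0.002, 0.001]] q [ 0.16 -0.37  1.91 -0.    1.6  -0.76]
```

View pics/t25.png

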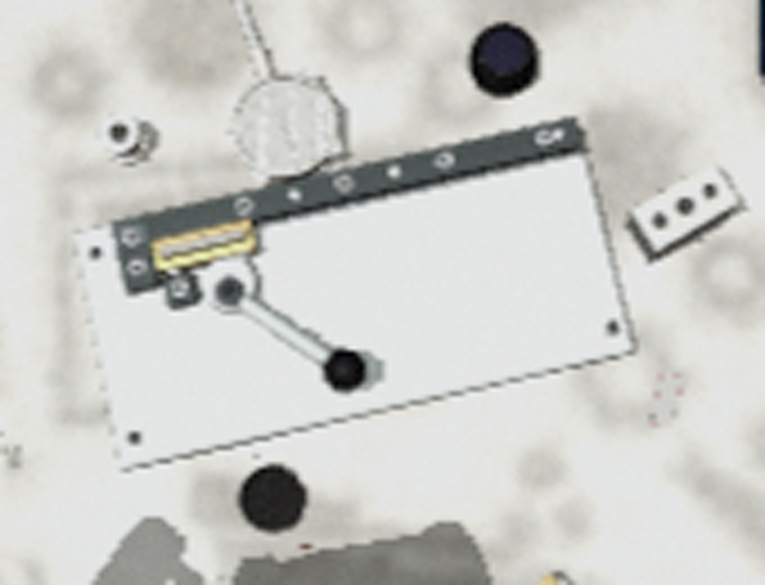

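View pics/w25.png

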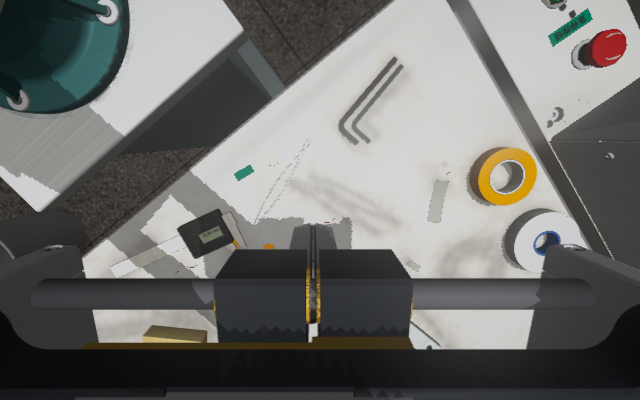

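View pics/s25.png

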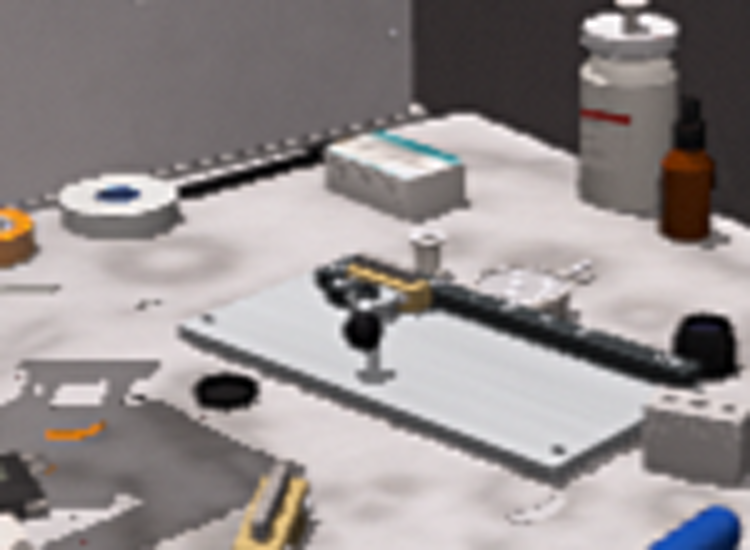

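The top view shows the blade in the corner, crop (153–257, 222–270), against rail and stop, with the cam on it, the lever at 222° and the bystanders apparently in place. A last numeric check follows, then hand-in.

```bash
python3 -c "
from h import *
p=camera_params('top');c=lambda x,y:((x+.5)/4.5-.5+220,(y+.5)/4.5-.5+130)
k=N(ray(p,*c(345,370),.037));pv=N(ray(p,*c(231,290),.03));print(k,pv,'clamp',np.arctan2(*(k-[.0025,.06])[::-1])%(2*np.pi)-np.deg2rad(127))
a=[N(ray(p,*c(*q),.03)) for q in ((153,242),(252,221),(257,247),(158,270))];print(np.round(a,4), np.mean(a,0))
A=cv2.imread('pics/top0.png');B=cv2.cvtColor(snapshot('top'),cv2.COLOR_RGB2BGR)
for n,(u0,v0,u1,v1) in dict(block=(355,160,390,195),loupe=(322,133,344,153),roller=(240,152,258,170),cap=(270,230,292,252),dial=(270,125,300,162)).items():
    t=A[v0:v1,u0:u1]; r=cv2.matchTemplate(B[v0-8:v1+8,u0-8:u1+8],t,cv2.TM_CCOEFF_NORMED); _,m,_,l=cv2.minMaxLoc(r); print(n,'shift px',l[0]-8,l[1]-8,round(m,2))
robot.close_job()
"
```

```text
[-0.05101313  0.01215703] [0.00268957 0.06067256] clamp 1.6545378751342015
[[0.0358 0.0948]
 [0.0355 0.0431]
 [0.0216 0.0433]
 [0.021  0.095 ]] [0.02845969 0.0690579 ]
block shift px 0 0 1.0
loupe shift px 0 0 1.0
roller shift px 0 0 1.0
cap shift px 0 0 1.0
dial shift px 0 0 0.99
the job is handed in; nothing more can be done
```

The blade is home in the corner pocket and clamped, and I handed the job in at about 24 s of the 56 s. I pushed it flat on the rail with the closed fingertips, slid it along to the end stop, swung the cam lever to its stop and drew the fingers clear. Nothing was gripped or lifted.

**Last checks**
- **Blade:** its centre measures about nest (28.5, 69.1) mm, against the home point (28, 69). Its ends lie at y = 43 and 95 mm and it is parallel to the rail.
- **Lever:** the camera puts it at about 1.65 rad. It stalled at 15 N at the knob.
- **Bystanders:** all five show 0 px shift in the top view.
- **Robot:** clear of everything, with the wrist force near zero.

**What failed or disagreed**
- **First push missed:** the fingertips were about 34 mm higher than "19 mm ahead of the reported TCP" implies. The first push passed over the blade without touching it. I corrected the height from the side view and repeated the push.
- **End stop later than expected:** the finger met the stop about 8 mm further along than I had predicted. The images confirmed it was the real stop.
- **Cam force not measured:** I infer that the cam presses on the blade from the lever being at its stop and the cam touching the blade in the picture.

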